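# Change the stone mounts on a jeweller's clamping stage

### The job

Flip the red cam lever free and draw the blue-handled fence fully back, then put the green-stone mount flat in the blue-lined wooden tray and set every pink-stone mount flat on the plate between the stops, one to a white mark (any mark), square to the stops and centred on its mark, before closing anything. Then push the fence fully home against the mounts and flip the lever fully back to locked, leaving every mount still centred on its mark. Do not disturb the loupe or the jar.

Things in the scene. Friction and masses are not known exactly. Their poses are not given: they have to be found in the camera images.
- stage: dark steel clamping stage, fixed to the bench; plate 244 mm long (its y) x 160 mm (its x from -100 to +60), plate top 20 mm above the bench. An aluminium fixed stop runs along y at its far side, inner face at x = +34 mm, 12 mm high above the plate. Origin: on the bench surface under the middle of the four marks; x points from the fence to the fixed stop.
- mark1 (a point): centre of white mark no. 1 on the plate top (stage x 0, y +93 mm, z 20 mm): a white pad 44 mm wide along the stage's y, continued by red index lines on stop and fence; axes as the stage. A mount belongs here with its long side along the stage's x
- mark2 (a point): centre of white mark no. 2 on the plate top (stage x 0, y +31 mm, z 20 mm): a white pad 44 mm wide along the stage's y, continued by red index lines on stop and fence; axes as the stage. A mount belongs here with its long side along the stage's x
- mark3 (a point): centre of white mark no. 3 on the plate top (stage x 0, y -31 mm, z 20 mm): a white pad 44 mm wide along the stage's y, continued by red index lines on stop and fence; axes as the stage. A mount belongs here with its long side along the stage's x
- mark4 (a point): centre of white mark no. 4 on the plate top (stage x 0, y -93 mm, z 20 mm): a white pad 44 mm wide along the stage's y, continued by red index lines on stop and fence; axes as the stage. A mount belongs here with its long side along the stage's x
- fence (a joint): sliding aluminium fence along the stage's y (240 mm long, 22 mm thick, top 12 mm above the plate). 0 = fully home: its face is at stage x = -34 mm, leaving 68 mm to the fixed stop; grows to 0.030 m as it is drawn back towards stage -x. About 2 N of friction. The cam lever holds it home while locked
- fence_grip (a point): grip point of the fence's upright blue handle bar: 12 mm thick along stage x, 50 mm along stage y, its top 14 mm above this point and its foot (top of the fence) 28 mm below it; at stage x = -75 mm, y = 0, z = 60 mm when the fence is home, moves with the fence
- lever (a joint): red cam lever at the stage's -y end, turning about a vertical axis. 0 = locked (handle points to stage -y, the cam strut props the fence home); grows to 1.4 rad = free as it turns clockwise seen from above (handle then points nearly to stage -x). Stays where it is left; about 2 N at the knob. It cannot go to locked unless the fence is within about 1 mm of home
- lever_knob (a point): grip point of the lever's upright red round knob, 18 mm diameter, from 28 mm below this point to 18 mm above it; 65 mm from the pivot axis
- lever_pivot (a point): on the lever's vertical pivot axis (stage x -104 mm, y -145 mm, z 46 mm)
- green: loose stone mount: flat black block 64 (its x) x 34 (its y) x 14 mm high, carrying a square brass collet 24 x 24 mm from 14 to 34 mm height with a faceted green stone on it (top at 42 mm); 130 g, symmetric under a half turn. Origin: centre of its underside, z up. Already inspected; at the start it is still clamped somewhere along the stage
- pink1: loose stone mount: flat black block 64 (its x) x 34 (its y) x 14 mm high, carrying a square brass collet 24 x 24 mm from 14 to 34 mm height with a faceted pink stone on it (top at 42 mm); 130 g, symmetric under a half turn. Origin: centre of its underside, z up. To be loaded; may be absent
- pink2: loose stone mount: flat black block 64 (its x) x 34 (its y) x 14 mm high, carrying a square brass collet 24 x 24 mm from 14 to 34 mm height with a faceted pink stone on it (top at 42 mm); 130 g, symmetric under a half turn. Origin: centre of its underside, z up. To be loaded; may be absent
- pink3: loose stone mount: flat black block 64 (its x) x 34 (its y) x 14 mm high, carrying a square brass collet 24 x 24 mm from 14 to 34 mm height with a faceted pink stone on it (top at 42 mm); 130 g, symmetric under a half turn. Origin: centre of its underside, z up. To be loaded; may be absent
- pink4: loose stone mount: flat black block 64 (its x) x 34 (its y) x 14 mm high, carrying a square brass collet 24 x 24 mm from 14 to 34 mm height with a faceted pink stone on it (top at 42 mm); 130 g, symmetric under a half turn. Origin: centre of its underside, z up. To be loaded; may be absent
- tray: fixed dark wooden tray lined with blue felt, outside 140 (its x) x 160 mm (its y), inside 124 x 144 mm, floor 6 mm and rim top 14 mm above the bench. Origin: under its centre, on the bench
- loupe: chrome loupe on a square 75 mm base, 120 mm tall, loose; leave alone. Origin: centre of its underside
- jar: small amber jar with white lid, 52 mm diameter, 45 mm tall, loose; leave alone. Origin: centre of its underside
Things that resemble listed ones, but are neither listed nor needed, are in the scene too. What is shaped like the green but purple is not meant. Leave any purple look-alike of the pink1 alone.

How it is judged:
By the outcome, as a careful person would: the job done as asked, in the order asked, and still so for the second after the job is handed in, with the robot touching nothing.
Of pink1, pink2, pink3, pink4 only 2 to 4 are there at a start; the rules pass over those that are not, and their reading is None.
At some moment in a run one of pink1, pink2, pink3, pink4, green may be knocked a few centimetres aside while the robot is not near it.
Once in a run the grip may slacken for a moment while it holds something.
It also fails if it takes over 210 s, if anything falls off the work surface, if the arm or the gripper's body presses on something with over 40 N, if the wrist force passes 120 N, or if a joint passes its speed limit or range.

### The arm

A 7-joint arm with a two-finger parallel gripper is mounted at the origin on the work surface. World frame = base frame: x ahead of the robot, y to its left, z up, the work surface at z = 0. Lengths are in m, angles in rad, forces in N, time in s.
With the tool pointing down it reaches from about 0.425 to 0.8 m from the base axis. Payload 8.3 kg.
Tool frame: the origin (TCP) lies midway between the tips of the shut fingers; the grasp point (between the pads) lies 19 mm behind it; y points along the fingers, z is the direction in which the jaws open and shut, and the axes are right-handed (so a half turn about y gives the same grasp; the last joint's range is limited). The gripper opens to 85 mm and grips with 20 to 120 N. Pads are 22 mm wide; open, the fingers measure 114 mm over their backs; the gripper's body (76 mm by 85 mm) begins 54 mm behind the grasp point. The pads swing forward as they close: fully open they stand 13 mm farther back than shut.
Start: joints at [1.043, 0.383, 0.016, 1.37, -0.006, 1.388, -0.046], TCP at [0.28, -0.559, 0.231] pointing down, gripper open.
Joint ranges: [-2.95, 2.95], [-0.25, 2.06], [-1.52, 1.56], [0.18, 2.33], [-1.44, 4.58], [0.02, 2.06], [-3.01, 3.01]. Speed limits (rad/s): [2.39, 2.39, 3.01, 3.01, 3.14, 3.14, 3.14].

### API

Orientations are given as a 3x3 rotation matrix whose columns are the frame's x, y, z axes.
In Python, from rig import env, read_camera, camera_info, workorder gives the robot as it stands. The module is installed in compiled form; this text tells all that it offers.
- The arm moves only by the tool step_arm, never from a script. Its argument "series" is a list of rows, each an object with "travel": the shift along the world's x, y, z in mm, a list of three; "turn": the turn about the world's z in degrees; "fingers": the opening in per cent of the stroke, from 0 (shut) to 100 (fully open). A call has 1 to 20 rows; each row is the pose to reach, as a shift and turn from the pose commanded when the call began; what a row does not reach only later rows make up. A row lasts 1/8 s, in which the tool goes at most 62.5 mm and 10.7 degrees, less where a joint would pass 70% of its speed; a pose out of reach is approached as far as the arm can. A call with a gripper value outside its range is refused whole. The fingers move at their own pace and stop on an object; "newtons" is the grip in N (left out, the last holds). Time passes only in rows, so rows that repeat a pose let the fingers close. It gives the time, the measured TCP pose, the force and the opening at its end, in the units of the state.
- env.state(): the state, without advancing time (a new reading comes with each control period).
- read_camera(name): name is "scene" or "top"; returns the picture (420x560x3 uint8, blue, green, red); there is no depth.
- camera_info(name): a dict with "mtx" (3x3 intrinsics, pixels), "k1" (the pictures are not rectified: a ray, as slopes to the right and down, at radius r is drawn at 1 + k1 r^2 times it, then the intrinsics apply), "eye" and "rotation" of the camera in the world. Camera axes: x right, y down, z forward; pixel columns grow to the right and rows downward; lengths in m; the calibration is good to about 2 mm. A picture is of the moment at which its call begins. camera_info takes no time and is no camera call.
- workorder.sign_off(): hands the job in, once; it reports no verdict.
The state is a dict: "time": time; "q": joint angles; "qd": joint speeds; "tau": joint torques, N m; "tcp_pos": TCP position; "ee_rot": TCP orientation; "force": force on the tool from outside, world axes, zero at the start; "ft_torque": the same for the moment, N m; "grip_width": finger opening in m.
Only numpy, scipy, OpenCV 4.12 (cv2) and the standard library are available. Lean on these libraries where they do the work, as an engineer would, in place of code of your own. Each camera call takes 0.05 s, during which the arm holds its last target.

## Working session

There is one attempt and no reset: what is moved stays moved. The work goes in short steps, Python scripts to look and compute and a tool call to move; the robot and the scene stay as the last step left them, time stands still between calls to the robot, and variables do not carry over. Pictures are saved under pics/ and viewed, and the job is handed in when it is done.

Besides the shell and the picture viewer there is one more tool, called as name(argument=value, ...) on one line, values as JSON. step_arm: Moves the arm, as the interface text tells. Its arguments: {"type":"object","properties":{"series":{"type":"array"},"newtons":{"type":"number"}},"required":["series"]}

```bash
mkdir -p pics; ls; python3 - <<'E'
from rig import env, read_camera, camera_info
import cv2
s=env.state(); print({k:(v if not hasattr(v,'round') else v) for k,v in s.items()})
for n in("scene","top"):
    im=read_camera(n); cv2.imwrite(f"pics/{n}0.png",im); print(n,camera_info(n))
E
```

```text
pics
{'time': 0.0, 'q': array([ 1.04310747,  0.38422854,  0.01643449,  1.37116796, -0.00627599,
        1.38817185, -0.04648056]), 'qd': array([ 5.69885227e-05, -4.86034063e-04,  7.34634741e-04,  1.69904752e-04,
       -2.45317838e-03,  9.17631005e-04, -1.36539048e-03]), 'tau': array([ 1.15096671e-03, -6.27589202e+01,  8.45343098e-01, -3.71817827e+01,
        1.67662441e-02,  1.41600659e-02, -9.79366519e-06]), 'tcp_pos': array([ 0.27991637, -0.55825697,  0.23027908]), 'ee_rot': array([[-8.93902133e-01, -9.33940387e-04,  4.48261201e-01],
       [-4.48262167e-01,  1.68355107e-03, -8.93900551e-01],
       [ 8.01792008e-05, -9.99998147e-01, -1.92358004e-03]]), 'force': array([-0.34703227,  0.62251363, -0.4897394 ]), 'ft_torque': array([-0.01919897, -0.00811254,  0.00584241]), 'grip_width': 0.0852146445319174}
scene {'mtx': array([[475.64762327,   0.        , 277.71548002],
       [  0.        , 475.64762327, 213.00046967],
       [  0.        ,   0.        ,   1.        ]]), 'k1': -0.05243594869445255, 'eye': array([ 1.07563345, -0.67266534,  0.63514002]), 'rotation': array([[ 0.78533738,  0.32017492, -0.52984263],
       [ 0.61872579, -0.43439728,  0.65458185],
       [-0.0205815 , -0.8418949 , -0.5392489 ]])}
top {'mtx': array([[473.22886342,   0.        , 277.45901671],
       [  0.        , 473.22886342, 212.21313822],
       [  0.        ,   0.        ,   1.        ]]), 'k1': 0.05651762096586104, 'eye': array([ 0.3280954 , -0.02126595,  1.23554142]), 'rotation': array([[ 0.01231182, -0.98095044,  0.19386759],
       [-0.99990177, -0.01077903,  0.00895927],
       [-0.00669889, -0.19395885, -0.98098679]])}
```

View pics/scene0.png

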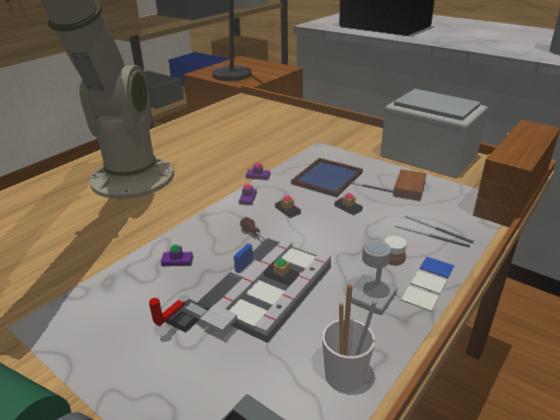

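View pics/top0.png

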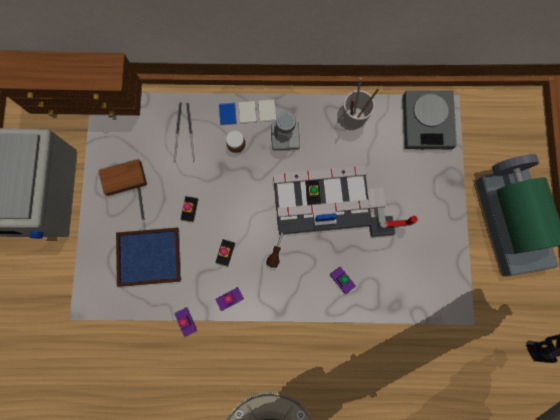

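Two black-base pinks (top view: 189,208 and 225,252). The purple-base ones at (229,299) and (186,322) are decoys, and so is the purple-base green at (343,280). The real green is on the stage at (313,190). Next, enlarged crops.

```bash
cat > h.py <<'E'
import numpy as np, cv2
from rig import env, read_camera, camera_info
from scipy.optimize import brentq
I={n:camera_info(n) for n in("scene","top")}
def ray(n,px):
    c=I[n];m=c['mtx'];d=np.array([(px[0]-m[0,2])/m[0,0],(px[1]-m[1,2])/m[1,1]])
    rd=np.linalg.norm(d)
    r=brentq(lambda r:r*(1+c['k1']*r*r)-rd,0,1.5) if rd>0 else 0
    s=d*(r/rd if rd>0 else 1)
    v=c['rotation']@np.array([s[0],s[1],1]);return c['eye'],v/np.linalg.norm(v)
def at(n,px,z):
    e,v=ray(n,px);return e+v*(z-e[2])/v[2]
def proj(n,P):
    c=I[n];p=c['rotation'].T@(np.asarray(P)-c['eye']);s=p[:2]/p[2];s=s*(1+c['k1']*(s@s));m=c['mtx']
    return np.array([m[0,0]*s[0]+m[0,2],m[1,1]*s[1]+m[1,2]])
def tri(pt,ps):
    A=np.zeros((3,3));b=np.zeros(3);R=[ray("top",pt),ray("scene",ps)]
    for e,v in R:
        M=np.eye(3)-np.outer(v,v);A+=M;b+=M@e
    X=np.linalg.solve(A,b);return X,[np.linalg.norm((np.eye(3)-np.outer(v,v))@(X-e))for e,v in R]
def crop(src,x0,y0,w,h,k,out):
    im=cv2.imread(src) if isinstance(src,str) else src
    c=cv2.resize(im[y0:y0+h,x0:x0+w],None,fx=k,fy=k,interpolation=cv2.INTER_CUBIC)
    for i in range(0,w,10): cv2.line(c,(i*k,0),(i*k,6 if i%50 else 14),(0,255,255),1)
    for i in range(0,h,10): cv2.line(c,(0,i*k),(6 if i%50 else 14,i*k),(0,255,255),1)
    for i in range(0,w,20): cv2.putText(c,str(x0+i),(i*k,24),0,.4,(0,255,255),1)
    for i in range(0,h,20): cv2.putText(c,str(y0+i),(16,i*k+4),0,.4,(0,255,255),1)
    cv2.imwrite(out,c)
E
python3 - <<'E'
from h import *
crop("pics/top0.png",265,160,160,85,5,"pics/c1.png")
crop("pics/scene0.png",140,235,200,110,4,"pics/c2.png")
crop("pics/top0.png",170,190,100,80,7,"pics/c3.png")
crop("pics/scene0.png",230,160,140,90,5,"pics/c4.png")
E
```

```text
(no output)
```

View pics/c1.png

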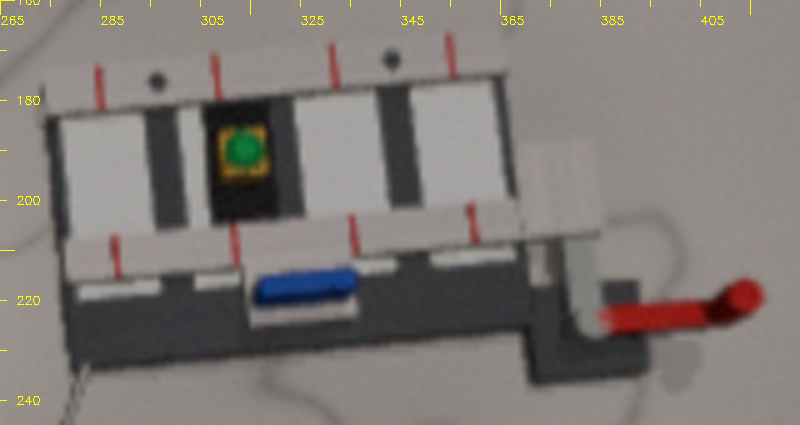

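View pics/c2.png

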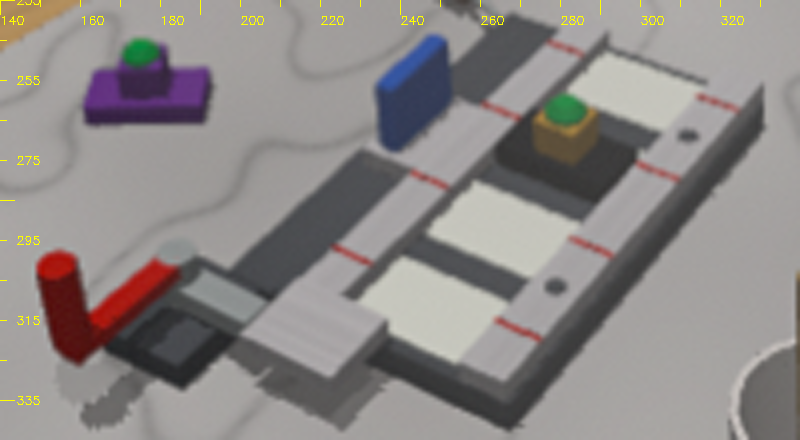

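View pics/c3.png

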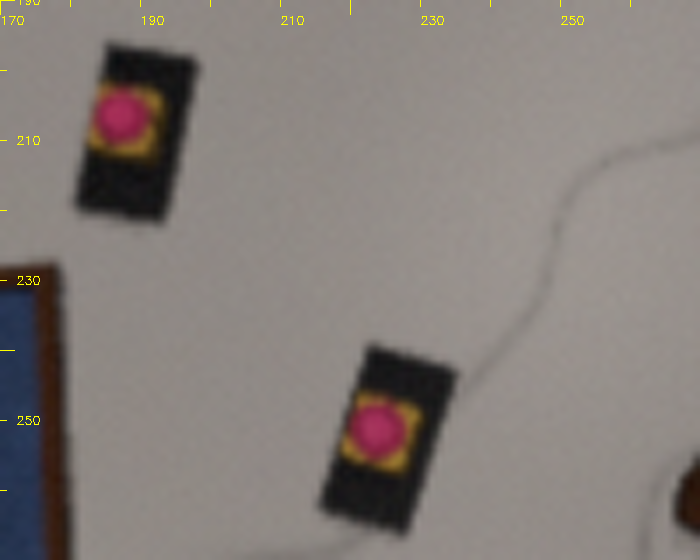

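View pics/c4.png

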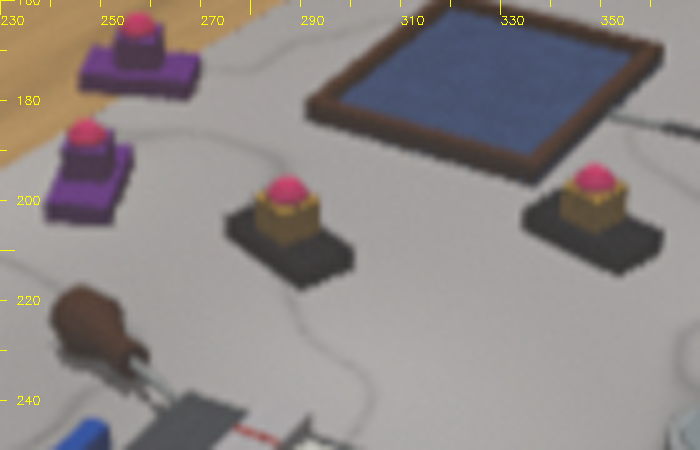

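```bash
python3 - <<'E'
from h import *
from scipy.optimize import least_squares
ys=[93,31,-31,-93]
T=[(103,110),(219,100),(337,89),(454,77)],[(114,235),(233,222),(351,214),(470,203)]
S=[(697,95),(637,163),(568,237),(495,318)],[(583,54),(520,118),(448,188),(371,264)]
obs=[]
for n,L,k,o in(("top",T,5,(265,160)),("scene",S,4,(140,235))):
    for pts,x in zip(L,(34,-34)):
        for p,y in zip(pts,ys): obs.append((n,np.array(o)+(np.array(p)+.5)/k-.5,np.array([x,y,32])/1000))
def f(p,views):
    r=[]
    for n,o,P in obs:
        if n not in views: continue
        c,s=np.cos(p[2]),np.sin(p[2]);W=np.array([p[0]+c*P[0]-s*P[1],p[1]+s*P[0]+c*P[1],p[3]+P[2]])
        r+=list(proj(n,W)-o)
    return np.array(r)
for v in(["top"],["scene"],["top","scene"]):
    r=least_squares(f,[.5,-.1,0,0],args=(v,)); print(v,r.x.round(4),np.degrees(r.x[2]).round(2),np.abs(r.fun).max().round(2)); 
# mounts
def c3(u,v): return (170+u/7,190+v/7)
def c4(u,v): return (230+u/5,160+v/5)
for nm,ct,cs in (("pA far stone",(121,116),(595,180)),("pB near",(378,432),(287,190))):
    print(nm,tri(c3(*ct),c4(*cs)))
print("green",tri((265+243/5,160+149/5),(140+566/4,235+109/4)))
print("knob",tri((265+745/5,160+295/5),(140+57/4,235+265/4)))
for nm,q in (("A",[(108,44),(198,64),(164,222),(77,208)]),("B",[(371,345),(457,371),(405,534),(320,508)])):
    W=np.array([at("top",c3(*p),.014)[:2] for p in q])
    e=[W[i]-W[(i+1)%4] for i in range(4)]
    print(nm,W.mean(0).round(4),[np.linalg.norm(x).round(4) for x in e],[np.degrees(np.arctan2(x[1],x[0])).round(1) for x in e])
E
```

```text
['top'] [ 0.6257 -0.1254  0.1029 -0.0057] 5.89 0.46
['scene'] [ 6.251e-01 -1.283e-01  1.036e-01  6.000e-04] 5.93 0.26
['top', 'scene'] [ 0.6239 -0.1258  0.1025 -0.0016] 5.87 0.81
pA far stone (array([0.5780559 , 0.22380857, 0.03328954]), [np.float64(2.3673737497563512e-05), np.float64(2.3673737497627108e-05)])
pB near (array([0.46174897, 0.12467909, 0.03408718]), [np.float64(0.000253736163470883), np.float64(0.0002537361634708227)])
green (array([ 0.6210468 , -0.10267343,  0.05410207]), [np.float64(0.0002453948372562335), np.float64(0.0002453948372561825)])
knob (array([ 0.54130871, -0.34584454,  0.08785325]), [np.float64(0.0005730833627313891), np.float64(0.0005730833627312405)])
A [0.5752 0.2214] [np.float64(0.0351), np.float64(0.0615), np.float64(0.0331), np.float64(0.0637)] [np.float64(77.9), np.float64(-9.3), np.float64(-98.6), np.float64(172.4)]
B [0.4612 0.123 ] [np.float64(0.0336), np.float64(0.0628), np.float64(0.0329), np.float64(0.0628)] [np.float64(73.8), np.float64(-15.9), np.float64(-106.2), np.float64(164.7)]
```

```bash
cat > fit.py <<'E'
from h import *
from scipy.optimize import least_squares
ys=[93,31,-31,-93]
T=[(103,110),(219,100),(337,89),(454,77)],[(114,235),(233,222),(351,214),(470,203)]
S=[(697,95),(637,163),(568,237),(495,318)],[(583,54),(520,118),(448,188),(371,264)]
obs=[]
for n,L,k,o in(("top",T,5,(265,160)),("scene",S,4,(140,235))):
    for pts,x in zip(L,(34,-34)):
        for p,y in zip(pts,ys): obs.append((n,np.array(o)+(np.array(p)+.5)/k-.5,np.array([x,y,32])/1000))
def f(p,views):
    r=[]
    for n,o,P in obs:
        if n not in views: continue
        c,s=np.cos(p[2]),np.sin(p[2]);W=np.array([p[0]+c*P[0]-s*P[1],p[1]+s*P[0]+c*P[1],P[2]])
        r+=list(proj(n,W)-o)
    return np.array(r)
for v in(["top"],["scene"],["top","scene"]):
    r=least_squares(f,[.5,-.1,0],args=(v,)); print(v,r.x.round(4),np.degrees(r.x[2]).round(2),np.abs(r.fun).max().round(2))
p=r.x;c,s=np.cos(p[2]),np.sin(p[2])
W=lambda x,y:(round(p[0]+c*x-s*y,4),round(p[1]+s*x+c*y,4))
print("marks",[W(0,y/1000) for y in ys],"handle",W(-.075,0),"pivot",W(-.104,-.145))
for a in(0,.35,.7,1.05,1.4): print(a,W(-.104-.065*np.sin(a),-.145-.065*np.cos(a)))
E
python3 fit.py; python3 - <<'E'
from h import *
print("tray",[at("top",q,.014).round(3) for q in((116,234),(178,229),(181,283),(119,286))])
print("loupe base",at("top",(286,140),.005),"jar",at("top",(235,140),.045))
print([at("top",q,.014).round(3) for q in ((265+90/5,160+370/5),(272,262),(229,299),(186,322),(343,280))])
print("handle mid",tri((265+305/5,160+288/5),(140+412/4,235+60/4)))
E
```

```text
['top'] [ 0.6243 -0.1249  0.1029] 5.9 0.53
['scene'] [ 0.6247 -0.1278  0.1034] 5.92 0.29
['top', 'scene'] [ 0.6243 -0.1264  0.1031] 5.91 0.68
marks [(np.float64(0.6147), np.float64(-0.0339)), (np.float64(0.6211), np.float64(-0.0955)), (np.float64(0.6274), np.float64(-0.1572)), (np.float64(0.6338), np.float64(-0.2189))] handle (np.float64(0.5496), np.float64(-0.1341)) pivot (np.float64(0.5357), np.float64(-0.2813))
0 (np.float64(0.5424), np.float64(-0.346))
0.35 (np.float64(0.5198), np.float64(-0.3443))
0.7 (np.float64(0.4992), np.float64(-0.3351))
1.05 (np.float64(0.483), np.float64(-0.3193))
1.4 (np.float64(0.4732), np.float64(-0.2989))
tray [array([0.507, 0.408, 0.014]), array([0.522, 0.249, 0.014]), array([0.383, 0.234, 0.014]), array([0.374, 0.39 , 0.014])]
loupe base [ 0.77241262 -0.03086228  0.005     ] jar [0.75655009 0.10413901 0.045     ]
[array([ 0.512, -0.025,  0.014]), array([0.439, 0.002, 0.014]), array([0.344, 0.11 , 0.014]), array([0.286, 0.216, 0.014]), array([ 0.395, -0.179,  0.014])]
handle mid (array([ 0.54676238, -0.13202839,  0.06806172]), [np.float64(0.0005285439733072602), np.float64(0.0005285439733072427)])
```

step_arm(series=[{"travel": [60,50,0],"turn": 10,"fingers": 60},{"travel": [110,90,0],"turn": 20,"fingers": 60},{"travel": [160,130,0],"turn": 30,"fingers": 60},{"travel": [200,162,0],"turn": 40,"fingers": 60},{"travel": [235,190,0],"turn": 50,"fingers": 60},{"travel": [255,206,-20],"turn": 60,"fingers": 60},{"travel": [262,212,-60],"turn": 69,"fingers": 60},{"travel": [262,212,-100],"turn": 69,"fingers": 60},{"travel": [262,212,-100],"turn": 69,"fingers": 60},{"travel": [262,212,-100],"turn": 69,"fingers": 60}])

```text
time: 1.35
tcp_pos: [0.5426, -0.3472, 0.1328]
ee_rot: [[0.097, 0.001, 0.995], [-0.995, -0.001, 0.097], [0.001, -1.0, 0.001]]
force: [0.1, -0.0, -0.7]
grip_width: 0.0512
```

step_arm(newtons=20, series=[{"travel": [0,1,-40],"turn": 0,"fingers": 60},{"travel": [0,1,-70],"turn": 0,"fingers": 60},{"travel": [0,1,-76],"turn": 0,"fingers": 60},{"travel": [0,1,-76],"turn": 0,"fingers": 60},{"travel": [0,1,-76],"turn": 0,"fingers": 10},{"travel": [0,1,-76],"turn": 0,"fingers": 10},{"travel": [0,1,-76],"turn": 0,"fingers": 10},{"travel": [0,1,-76],"turn": 0,"fingers": 10}])

```text
time: 2.35
tcp_pos: [0.543, -0.3463, 0.0569]
ee_rot: [[0.098, 0.002, 0.995], [-0.995, -0.001, 0.098], [0.002, -1.0, 0.002]]
force: [-0.6, -0.5, 6.9]
grip_width: 0.0171
```

```bash
python3 - <<'E'
from h import *
for n in("top","scene"):
    im=read_camera(n); cv2.imwrite(f"pics/{n}1.png",im)
crop("pics/scene1.png",110,230,130,100,6,"pics/c5.png")
s=env.state();print(s['tcp_pos'],s['grip_width'],s['force'])
E
```

```text
[ 0.54295073 -0.34627597  0.05686091] 0.01749634571215008 [-0.83170193 -0.15229617  6.5160536 ]
```

View pics/c5.png

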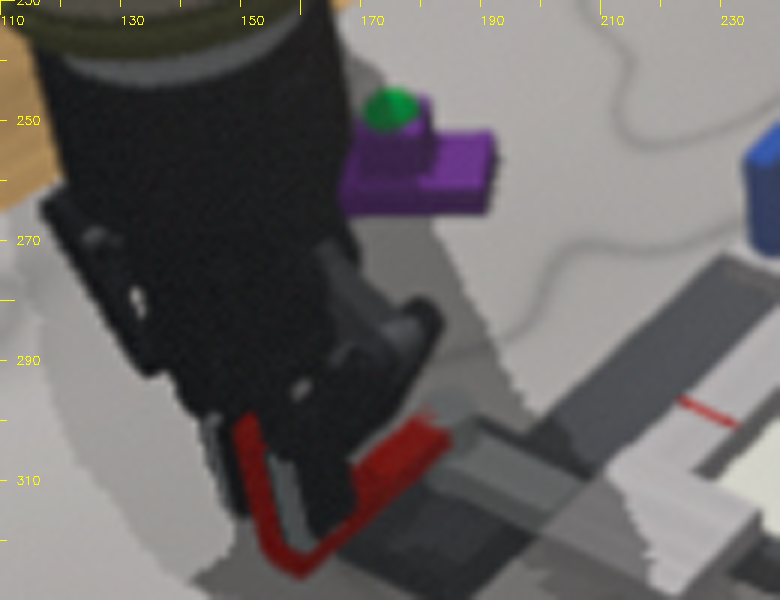

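step_arm(series=[{"travel": [0,0,3],"turn": 0,"fingers": 10},{"travel": [-11,0,3],"turn": -10,"fingers": 10},{"travel": [-22.5,1.5,3],"turn": -20,"fingers": 10},{"travel": [-33,5.5,3],"turn": -30,"fingers": 10},{"travel": [-43,11,3],"turn": -40,"fingers": 10},{"travel": [-52,18,3],"turn": -50,"fingers": 10},{"travel": [-59.5,26.5,3],"turn": -60,"fingers": 10},{"travel": [-65,36.5,3],"turn": -70,"fingers": 10},{"travel": [-69,47,3],"turn": -80,"fingers": 10},{"travel": [-70,49,3],"turn": -80,"fingers": 10},{"travel": [-70,49,3],"turn": -80,"fingers": 10},{"travel": [-70,49,3],"turn": -80,"fingers": 10}])

```text
time: 3.95
tcp_pos: [0.4747, -0.3, 0.0584]
ee_rot: [[-0.963, 0.006, 0.268], [-0.268, -0.005, -0.963], [-0.004, -1.0, 0.006]]
force: [15.2, -14.8, -18.5]
grip_width: 0.0177
```

step_arm(series=[{"travel": [1,-2,0],"turn": 0,"fingers": 50},{"travel": [1,-2,0],"turn": 0,"fingers": 50},{"travel": [1,-2,0],"turn": 0,"fingers": 50},{"travel": [1,-2,30],"turn": 0,"fingers": 50},{"travel": [1,-2,70],"turn": 0,"fingers": 50},{"travel": [1,10,120],"turn": 10,"fingers": 50},{"travel": [1,40,140],"turn": 20,"fingers": 50},{"travel": [20,80,140],"turn": 30,"fingers": 50},{"travel": [40,110,140],"turn": 40,"fingers": 50},{"travel": [60,140,140],"turn": 50,"fingers": 50},{"travel": [77,164,120],"turn": 60,"fingers": 50},{"travel": [77,164,100],"turn": 70,"fingers": 50},{"travel": [77,164,60],"turn": 80,"fingers": 50},{"travel": [77,164,60],"turn": 80,"fingers": 50},{"travel": [77,164,60],"turn": 80,"fingers": 50}])

```text
time: 5.82
tcp_pos: [0.5497, -0.1328, 0.1197]
ee_rot: [[0.094, 0.001, 0.996], [-0.996, -0.0, 0.094], [0.0, -1.0, 0.001]]
force: [-0.9, -0.8, 0.9]
grip_width: 0.0425
```

```bash
python3 - <<'E'
from h import *
for n in("top","scene"):
    im=read_camera(n); cv2.imwrite(f"pics/{n}2.png",im)
crop("pics/scene2.png",130,200,200,140,4,"pics/c6.png")
E
```

```text
(no output)
```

View pics/c6.png

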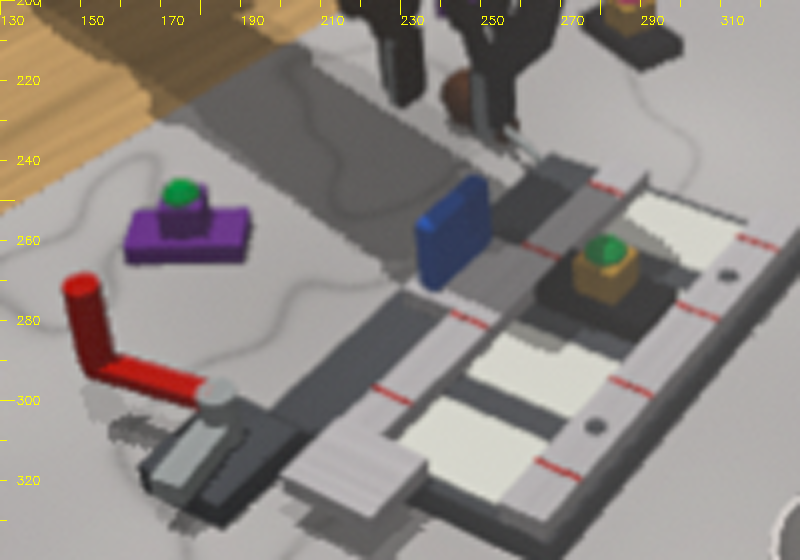

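View pics/top2.png

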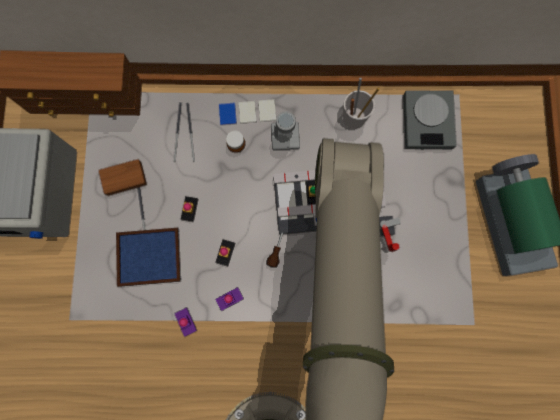

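The lever is free: its knob is now at (81,285) in the crop, pointing to stage −x. Next I grip the handle and draw the fence back.

step_arm(newtons=40, series=[{"travel": [0,-1,-35],"turn": 0,"fingers": 50},{"travel": [0,-1,-65],"turn": 0,"fingers": 50},{"travel": [0,-1,-74],"turn": 0,"fingers": 50},{"travel": [0,-1,-74],"turn": 0,"fingers": 50},{"travel": [0,-1,-74],"turn": 0,"fingers": 0},{"travel": [0,-1,-74],"turn": 0,"fingers": 0},{"travel": [0,-1,-74],"turn": 0,"fingers": 0},{"travel": [0,-1,-74],"turn": 0,"fingers": 0}])

```text
time: 6.92
tcp_pos: [0.55, -0.1338, 0.0458]
ee_rot: [[0.098, 0.002, 0.995], [-0.995, -0.001, 0.098], [0.001, -1.0, 0.002]]
force: [-2.5, -0.7, 7.0]
grip_width: 0.0116
```

step_arm(series=[{"travel": [-5,-0.5,0],"turn": 0,"fingers": 0},{"travel": [-10,-1,0],"turn": 0,"fingers": 0},{"travel": [-15,-1.5,0],"turn": 0,"fingers": 0},{"travel": [-20,-2,0],"turn": 0,"fingers": 0},{"travel": [-25,-2.5,0],"turn": 0,"fingers": 0},{"travel": [-30,-3,0],"turn": 0,"fingers": 0},{"travel": [-32,-3.3,0],"turn": 0,"fingers": 0},{"travel": [-32,-3.3,0],"turn": 0,"fingers": 0},{"travel": [-32,-3.3,0],"turn": 0,"fingers": 0}])

```text
time: 8.05
tcp_pos: [0.5202, -0.137, 0.0458]
ee_rot: [[0.099, 0.007, 0.995], [-0.995, -0.001, 0.099], [0.001, -1.0, 0.006]]
force: [8.8, -0.9, -1.0]
grip_width: 0.0112
```

step_arm(series=[{"travel": [1,0,0],"turn": 0,"fingers": 50},{"travel": [1,0,0],"turn": 0,"fingers": 50},{"travel": [1,0,0],"turn": 0,"fingers": 50},{"travel": [1,0,40],"turn": 0,"fingers": 50},{"travel": [1,0,90],"turn": -5,"fingers": 50},{"travel": [0,-20,140],"turn": -10,"fingers": 50},{"travel": [-20,-70,160],"turn": -15,"fingers": 50},{"travel": [-50,-130,160],"turn": -25,"fingers": 50},{"travel": [-80,-190,160],"turn": -35,"fingers": 50},{"travel": [-100,-250,160],"turn": -45,"fingers": 50},{"travel": [-110,-300,160],"turn": -55,"fingers": 50},{"travel": [-110,-300,160],"turn": -65,"fingers": 50}])

```text
time: 9.55
tcp_pos: [0.4028, -0.4425, 0.2034]
ee_rot: [[-0.868, -0.003, 0.497], [-0.497, -0.001, -0.868], [0.003, -1.0, -0.0]]
force: [0.1, -0.8, 0.2]
grip_width: 0.0432
```

```bash
python3 - <<'E'
from h import *
for n in("top","scene"):
    im=read_camera(n); cv2.imwrite(f"pics/{n}3.png",im)
crop("pics/top3.png",268,160,115,85,7,"pics/c7.png")
crop("pics/scene3.png",180,230,160,115,5,"pics/c8.png")
E
```

```text
(no output)
```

View pics/c7.png

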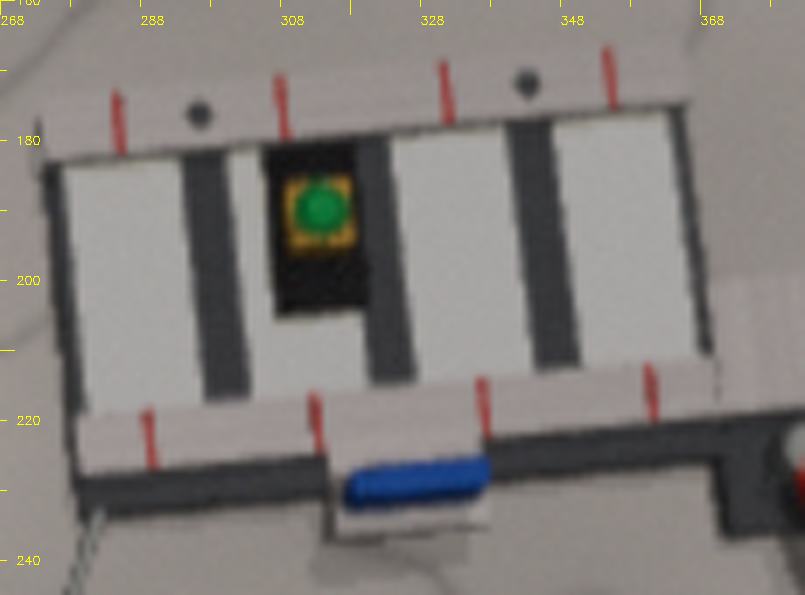

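View pics/c8.png

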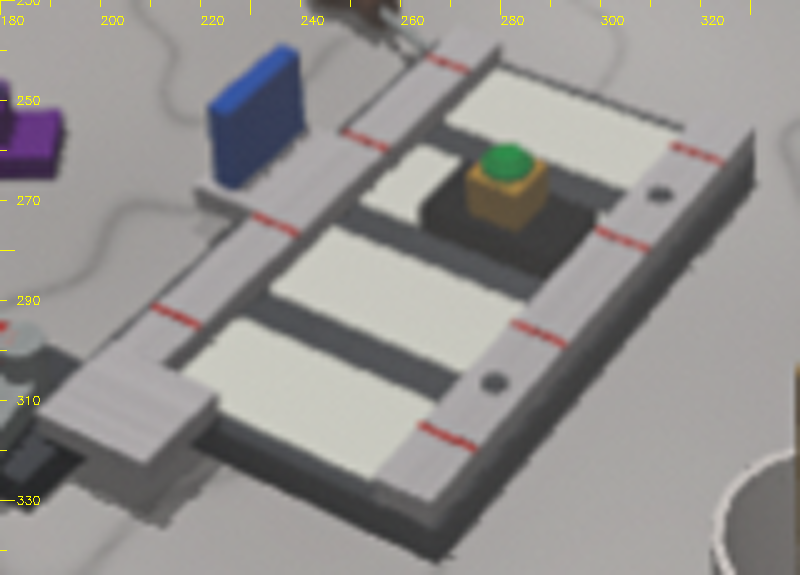

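View pics/top3.png

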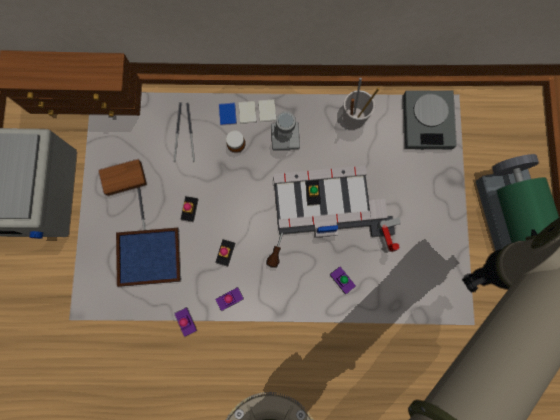

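```bash
python3 - <<'E'
from h import *
g=lambda u,v:(268+u/7-.4,160+v/7-.4)
W=np.array([at("top",g(*p),.034)[:2] for p in[(264,147),(357,137),(371,309),(277,319)]]);print(W.round(4),W.mean(0))
print("collet top",np.mean([at("top",g(*p),.054)[:2] for p in[(285,180),(350,175),(356,245),(291,251)]],axis=0))
print("stone tri",tri(g(321,209),(180+507/5-.4,230+163/5-.4)))
E
```

```text
[[ 0.6508 -0.0822]
 [ 0.655  -0.117 ]
 [ 0.5892 -0.1219]
 [ 0.585  -0.0871]] [ 0.62000016 -0.10209085]
collet top [ 0.6207656  -0.10195848]
stone tri (array([ 0.62114045, -0.10290227,  0.05463356]), [np.float64(0.0011609628375609314), np.float64(0.0011609628375607607)])
```

step_arm(series=[{"travel": [40,50,0],"turn": -8,"fingers": 55},{"travel": [75,100,0],"turn": -16,"fingers": 55},{"travel": [110,150,0],"turn": -24,"fingers": 55},{"travel": [140,200,0],"turn": -24,"fingers": 55},{"travel": [170,250,0],"turn": -24,"fingers": 55},{"travel": [200,300,0],"turn": -24,"fingers": 55},{"travel": [218,340,-30],"turn": -24,"fingers": 55},{"travel": [218,340,-80],"turn": -24,"fingers": 55},{"travel": [218,340,-110],"turn": -24,"fingers": 55},{"travel": [218,340,-110],"turn": -24,"fingers": 55},{"travel": [218,340,-110],"turn": -24,"fingers": 55}])

```text
time: 11.02
tcp_pos: [0.626, -0.0964, 0.0961]
ee_rot: [[-0.993, 0.002, 0.118], [-0.118, 0.0, -0.993], [-0.002, -1.0, 0.0]]
force: [0.2, -0.5, 0.6]
grip_width: 0.0471
```

step_arm(newtons=40, series=[{"travel": [-5,-6,-10],"turn": -1,"fingers": 55},{"travel": [-5,-6,-40],"turn": -1,"fingers": 55},{"travel": [-5,-6,-58],"turn": -1,"fingers": 55},{"travel": [-5,-6,-58],"turn": -1,"fingers": 55},{"travel": [-5,-6,-58],"turn": -1,"fingers": 10},{"travel": [-5,-6,-58],"turn": -1,"fingers": 10},{"travel": [-5,-6,-58],"turn": -1,"fingers": 10},{"travel": [-5,-6,-58],"turn": -1,"fingers": 10},{"travel": [-5,-6,-58],"turn": -1,"fingers": 10}])

```text
time: 12.15
tcp_pos: [0.6212, -0.103, 0.0377]
ee_rot: [[-0.995, 0.002, 0.098], [-0.098, -0.0, -0.995], [-0.002, -1.0, 0.0]]
force: [-0.8, -0.9, 6.1]
grip_width: 0.0231
```

```bash
python3 - <<'E'
from h import *
s=env.state();print(s['tcp_pos'],s['grip_width'],s['force'])
im=read_camera("scene"); cv2.imwrite("pics/scene4.png",im)
crop(im,180,200,160,115,5,"pics/c9.png")
E
```

```text
[ 0.62120461 -0.10302536  0.03768217] 0.023053865365423636 [-0.75406968 -0.91571227  6.0805338 ]
```

View pics/c9.png

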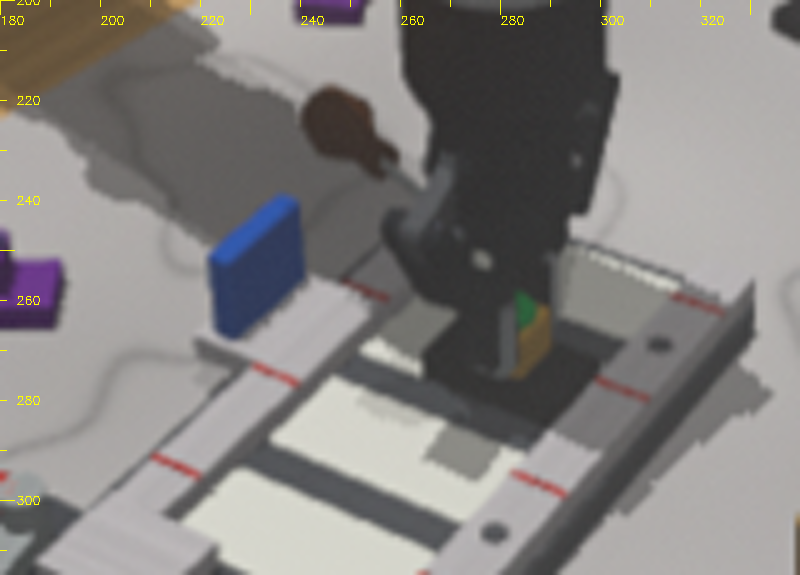

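step_arm(newtons=60, series=[{"travel": [0,0,10],"turn": 0,"fingers": 10},{"travel": [0,0,40],"turn": 0,"fingers": 10},{"travel": [0,0,75],"turn": 0,"fingers": 10},{"travel": [-17,42,80],"turn": 0,"fingers": 10},{"travel": [-35,85,80],"turn": 0,"fingers": 10},{"travel": [-52,127,80],"turn": 0,"fingers": 10},{"travel": [-70,170,80],"turn": 0,"fingers": 10},{"travel": [-87,212,80],"turn": 0,"fingers": 10},{"travel": [-105,254,80],"turn": 0,"fingers": 10},{"travel": [-122,296,80],"turn": 0,"fingers": 10},{"travel": [-140,338,80],"turn": 0,"fingers": 10},{"travel": [-157,380,80],"turn": 0,"fingers": 10},{"travel": [-174,423,80],"turn": 0,"fingers": 10},{"travel": [-174,423,60],"turn": 0,"fingers": 10},{"travel": [-174,423,30],"turn": 0,"fingers": 10},{"travel": [-174,423,10],"turn": 0,"fingers": 10},{"travel": [-174,423,10],"turn": 0,"fingers": 10}])

```text
time: 14.32
tcp_pos: [0.445, 0.3191, 0.045]
ee_rot: [[-0.995, -0.003, 0.098], [-0.098, -0.002, -0.995], [0.003, -1.0, 0.002]]
force: [0.5, 0.6, -1.0]
grip_width: 0.0227
```

```bash
python3 - <<'E'
from h import *
im=read_camera("scene"); cv2.imwrite("pics/scene5.png",im)
crop(im,230,120,160,115,5,"pics/c10.png")
E
```

```text
(no output)
```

View pics/c10.png

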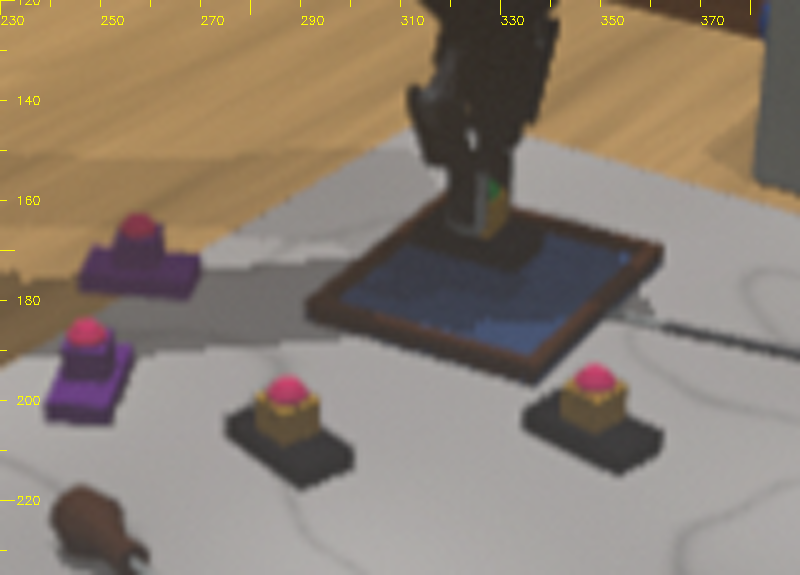

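step_arm(series=[{"travel": [0,0,-12],"turn": 0,"fingers": 10},{"travel": [0,0,-20],"turn": 0,"fingers": 10},{"travel": [0,0,-21],"turn": 0,"fingers": 10},{"travel": [0,0,-21],"turn": 0,"fingers": 10},{"travel": [0,0,-21],"turn": 0,"fingers": 50},{"travel": [0,0,-21],"turn": 0,"fingers": 50},{"travel": [0,0,-21],"turn": 0,"fingers": 50},{"travel": [0,0,10],"turn": 0,"fingers": 50},{"travel": [0,0,50],"turn": 0,"fingers": 50},{"travel": [0,0,80],"turn": 0,"fingers": 50},{"travel": [4,-40,80],"turn": -10,"fingers": 50},{"travel": [8,-90,80],"turn": -21,"fingers": 50},{"travel": [12,-140,80],"turn": -21,"fingers": 50},{"travel": [16,-195,80],"turn": -21,"fingers": 50},{"travel": [16,-195,60],"turn": -21,"fingers": 50},{"travel": [16,-195,60],"turn": -21,"fingers": 50}])

```text
time: 16.38
tcp_pos: [0.4613, 0.1244, 0.1054]
ee_rot: [[-0.964, -0.002, -0.266], [0.266, -0.0, -0.964], [0.002, -1.0, 0.001]]
force: [-0.7, 0.1, -0.1]
grip_width: 0.0431
```

```bash
python3 - <<'E'
from h import *
s=env.state();r=s['ee_rot'];print(s['tcp_pos'],np.degrees(np.arctan2(r[1,2],r[0,2])))
im=read_camera("scene"); cv2.imwrite("pics/scene6.png",im)
crop(im,230,120,160,115,5,"pics/c11.png")
E
```

```text
[0.46127528 0.12437055 0.10543248] -105.42590517044485
```

View pics/c11.png

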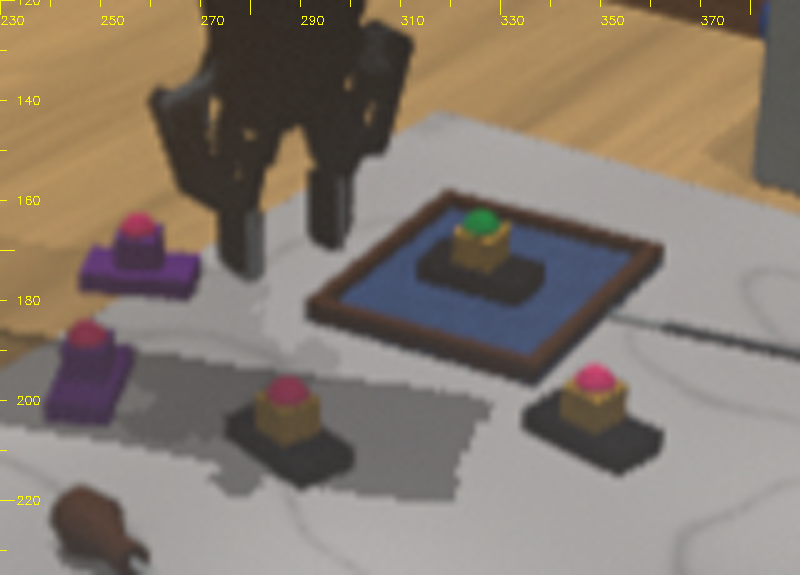

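Green sits flat in the tray and the near pink (288,430 in the crop) hasn't moved. It has a black base and brass collet, so it is a real pink, unlike the all-purple ones.

step_arm(newtons=40, series=[{"travel": [0,0,-40],"turn": 0,"fingers": 50},{"travel": [0,0,-75],"turn": 0,"fingers": 50},{"travel": [0,0,-86],"turn": 0,"fingers": 50},{"travel": [0,0,-86],"turn": 0,"fingers": 50},{"travel": [0,0,-86],"turn": 0,"fingers": 10},{"travel": [0,0,-86],"turn": 0,"fingers": 10},{"travel": [0,0,-86],"turn": 0,"fingers": 10},{"travel": [0,0,-86],"turn": 0,"fingers": 10},{"travel": [0,0,-86],"turn": 0,"fingers": 10}])

```text
time: 17.55
tcp_pos: [0.4635, 0.1256, 0.0219]
ee_rot: [[-0.964, 0.003, -0.265], [0.265, 0.001, -0.964], [-0.003, -1.0, -0.002]]
force: [-2.0, 0.4, 6.2]
grip_width: 0.0231
```

```bash
python3 - <<'E'
from h import *
s=env.state();r=s['ee_rot'];print(s['tcp_pos'],np.degrees(np.arctan2(r[1,2],r[0,2])),s['force'],s['grip_width'])
im=read_camera("scene"); cv2.imwrite("pics/scene7.png",im)
crop(im,230,150,120,90,6,"pics/c12.png")
E
```

```text
[0.4635094  0.12556397 0.0219277 ] -105.36317970229511 [-2.02715715  0.40414652  6.21145763] 0.023057172642021694
```

View pics/c12.png

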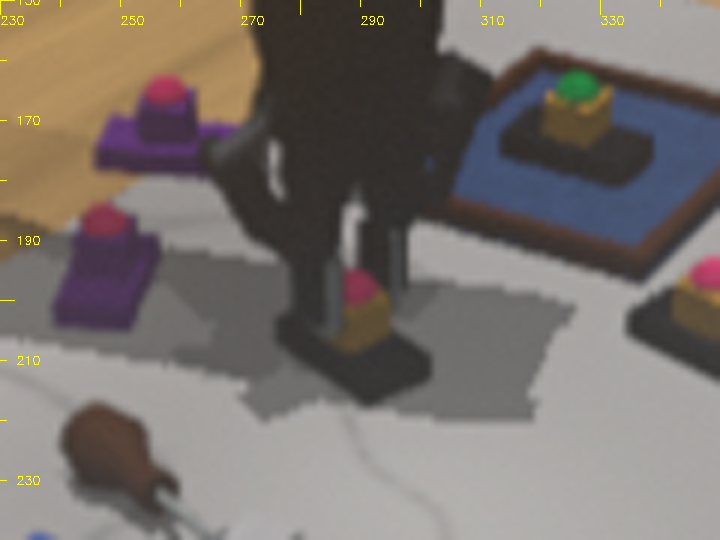

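step_arm(newtons=60, series=[{"travel": [0,0,15],"turn": 0,"fingers": 10},{"travel": [0,0,50],"turn": 0,"fingers": 10},{"travel": [0,0,90],"turn": 0,"fingers": 10},{"travel": [20,-35,100],"turn": 5,"fingers": 10},{"travel": [41,-70,100],"turn": 10,"fingers": 10},{"travel": [62,-105,100],"turn": 15,"fingers": 10},{"travel": [83,-140,100],"turn": 21,"fingers": 10},{"travel": [104,-175,100],"turn": 21,"fingers": 10},{"travel": [125,-210,100],"turn": 21,"fingers": 10},{"travel": [146,-245,100],"turn": 21,"fingers": 10},{"travel": [166,-282,95],"turn": 21,"fingers": 10},{"travel": [166,-282,60],"turn": 21,"fingers": 10},{"travel": [166,-282,40],"turn": 21,"fingers": 10},{"travel": [166,-282,40],"turn": 21,"fingers": 10},{"travel": [166,-282,40],"turn": 21,"fingers": 10}])

```text
time: 19.48
tcp_pos: [0.6289, -0.1563, 0.0617]
ee_rot: [[-0.995, 0.002, 0.099], [-0.099, 0.0, -0.995], [-0.002, -1.0, 0.0]]
force: [-0.0, -0.3, -0.6]
grip_width: 0.0221
```

```bash
cat > st.py <<'E'
import sys
from h import *
n,x,y,w,h,k,o=sys.argv[1],*map(int,sys.argv[2:7]),sys.argv[7]
s=env.state();r=s['ee_rot'];print(s['time'],s['tcp_pos'].round(4),np.degrees(np.arctan2(r[1,2],r[0,2])).round(2),s['force'].round(1),s['grip_width'].round(4))
im=read_camera(n); crop(im,x,y,w,h,k,o)
E
python3 st.py scene 180 200 160 115 5 pics/c13.png
```

```text
Traceback (most recent call last):
  File "st.py", line 4, in <module>
    s=env.state();r=s['ee_rot'];print(s['time'],s['tcp_pos'].round(4),np.degrees(np.arctan2(r[1,2],r[0,2])).round(2),s['force'].round(1),s['grip_width'].round(4))
                                                                                                                                         ^^^^^^^^^^^^^^^^^^^^^
AttributeError: 'float' object has no attribute 'round'
```

```bash
sed -i "s/s\['grip_width'\].round(4)/s['grip_width']/" st.py; python3 st.py scene 180 200 160 115 5 pics/c13.png
```

```text
19.475 [ 0.6289 -0.1563  0.0617] -84.31 [-0.  -0.3 -0.6] 0.022066110967825073
```

View pics/c13.png

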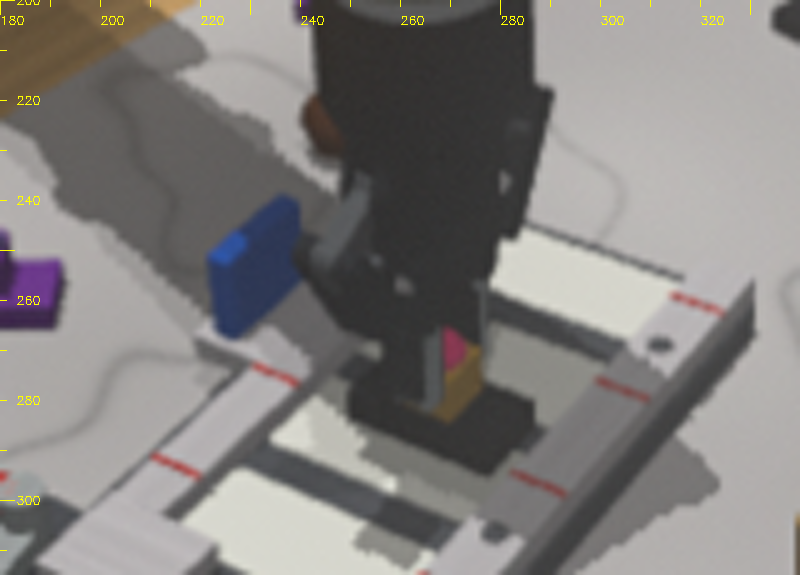

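step_arm(series=[{"travel": [0,-0.8,-10],"turn": 0,"fingers": 10},{"travel": [0,-0.8,-17],"turn": 0,"fingers": 10},{"travel": [0,-0.8,-20],"turn": 0,"fingers": 10},{"travel": [0,-0.8,-20],"turn": 0,"fingers": 10},{"travel": [0,-0.8,-20],"turn": 0,"fingers": 10}])

```text
time: 20.15
tcp_pos: [0.6275, -0.1582, 0.0448]
ee_rot: [[-0.995, 0.0, 0.098], [-0.098, -0.001, -0.995], [-0.0, -1.0, 0.001]]
force: [-21.2, 2.4, 33.8]
grip_width: 0.0225
```

```bash
python3 st.py scene 180 200 160 115 5 pics/c14.png
```

```text
20.15 [ 0.6275 -0.1582  0.0448] -84.4 [-21.2   2.4  33.8] 0.022476896899224573
```

View pics/c14.png

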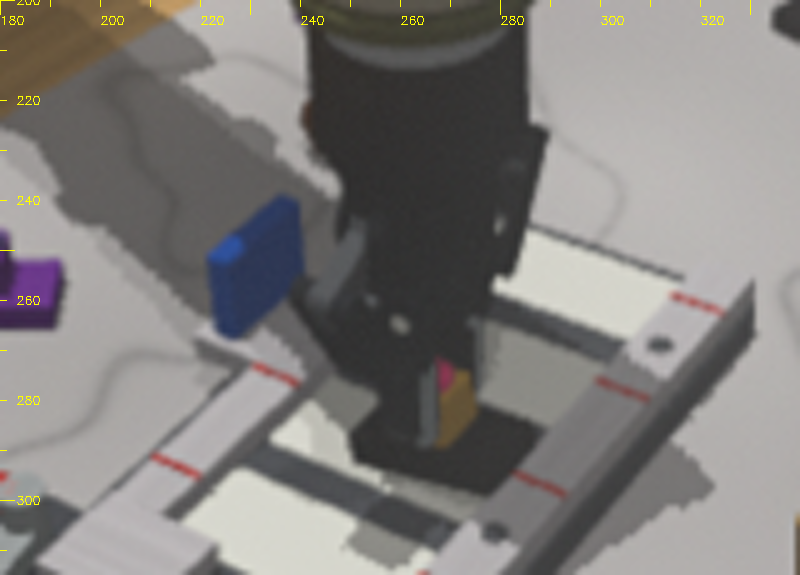

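step_arm(series=[{"travel": [0,0,8],"turn": 0,"fingers": 10},{"travel": [-3,-0.3,8],"turn": 0,"fingers": 10},{"travel": [-6,-0.6,8],"turn": 0,"fingers": 10},{"travel": [-6,-0.6,8],"turn": 0,"fingers": 10}])

```text
time: 20.7
tcp_pos: [0.6215, -0.1585, 0.0475]
ee_rot: [[-0.995, -0.001, 0.098], [-0.098, 0.0, -0.995], [0.001, -1.0, -0.0]]
force: [0.7, -0.0, -1.9]
grip_width: 0.0225
```

```bash
python3 st.py scene 200 230 130 90 6 pics/c15.png; python3 st.py top 265 160 130 90 6 pics/c16.png
```

```text
20.7 [ 0.6215 -0.1585  0.0475] -84.38 [ 0.7 -0.  -1.9] 0.022491477109437115
20.75 [ 0.6218 -0.1584  0.0476] -84.37 [ 0.7  0.2 -1.1] 0.02218069964351034
```

View pics/c15.png

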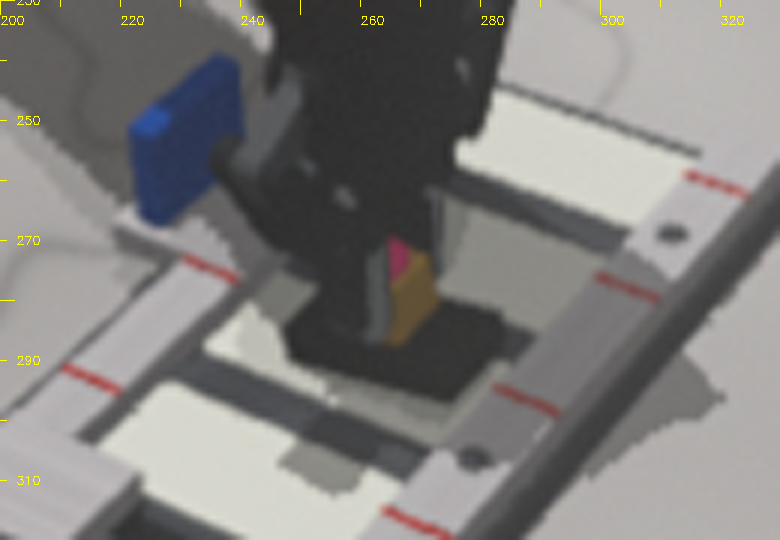

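View pics/c16.png

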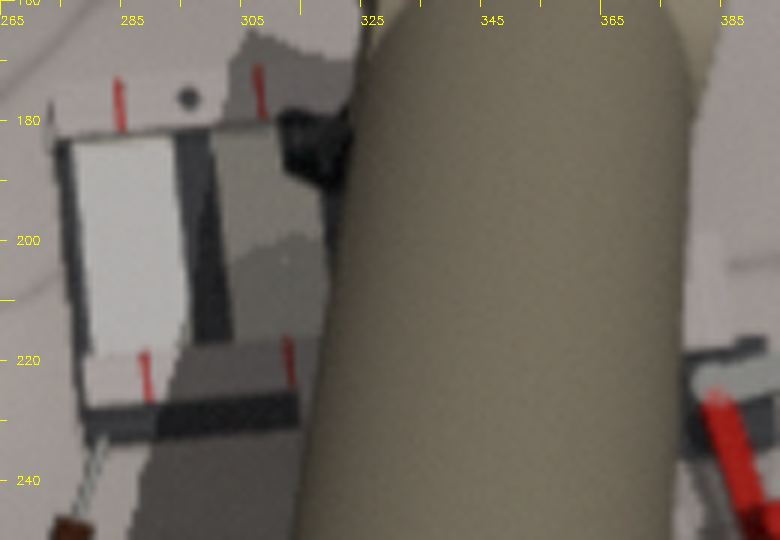

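step_arm(newtons=20, series=[{"travel": [0,0,-3],"turn": 0,"fingers": 10},{"travel": [0,0,-5],"turn": 0,"fingers": 10},{"travel": [0,0,-6],"turn": 0,"fingers": 10},{"travel": [0,0,-6],"turn": 0,"fingers": 10}])

```text
time: 21.3
tcp_pos: [0.6228, -0.1583, 0.0439]
ee_rot: [[-0.995, 0.002, 0.098], [-0.098, -0.0, -0.995], [-0.001, -1.0, 0.0]]
force: [-3.9, 1.0, 11.0]
grip_width: 0.0224
```

```bash
python3 st.py scene 200 230 130 90 6 pics/c17.png
```

```text
21.3 [ 0.6228 -0.1583  0.0439] -84.36 [-3.9  1.  11. ] 0.02238930461393138
```

View pics/c17.png

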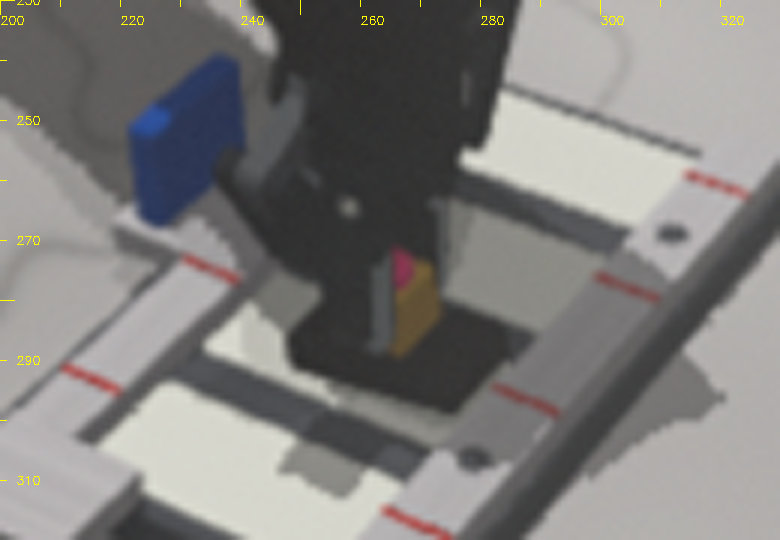

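step_arm(series=[{"travel": [0,0,0],"turn": 0,"fingers": 50},{"travel": [0,0,0],"turn": 0,"fingers": 50},{"travel": [0,0,0],"turn": 0,"fingers": 50},{"travel": [0,0,20],"turn": 0,"fingers": 50},{"travel": [0,0,60],"turn": 0,"fingers": 50},{"travel": [0,20,90],"turn": 0,"fingers": 50},{"travel": [-6,70,90],"turn": -4,"fingers": 50},{"travel": [-12,120,90],"turn": -8,"fingers": 50},{"travel": [-18,175,90],"turn": -14,"fingers": 50},{"travel": [-26,230,90],"turn": -14,"fingers": 50},{"travel": [-34,280,90],"turn": -14,"fingers": 50},{"travel": [-40,330,90],"turn": -14,"fingers": 50},{"travel": [-46,380,75],"turn": -14,"fingers": 50},{"travel": [-46,380,75],"turn": -14,"fingers": 50}])

```text
time: 23.1
tcp_pos: [0.5737, 0.228, 0.1175]
ee_rot: [[-0.991, -0.002, -0.137], [0.137, 0.003, -0.991], [0.002, -1.0, -0.003]]
force: [0.4, -0.8, 1.3]
grip_width: 0.0426
```

```bash
python3 st.py top 268 160 115 85 7 pics/c18.png; python3 st.py scene 230 130 200 140 4 pics/c19.png;python3 st.py scene 200 230 130 90 6 pics/c20.png
```

```text
23.1 [0.5737 0.228  0.1175] -97.87 [ 0.4 -0.8  1.3] 0.04264591628701769
23.15 [0.5752 0.2246 0.118 ] -98.09 [-0.1 -0.3  0.1] 0.04261755514920893
23.2 [0.5762 0.2222 0.1182] -98.28 [-0.4 -0.5 -0. ] 0.0424941993793623
```

View pics/c18.png

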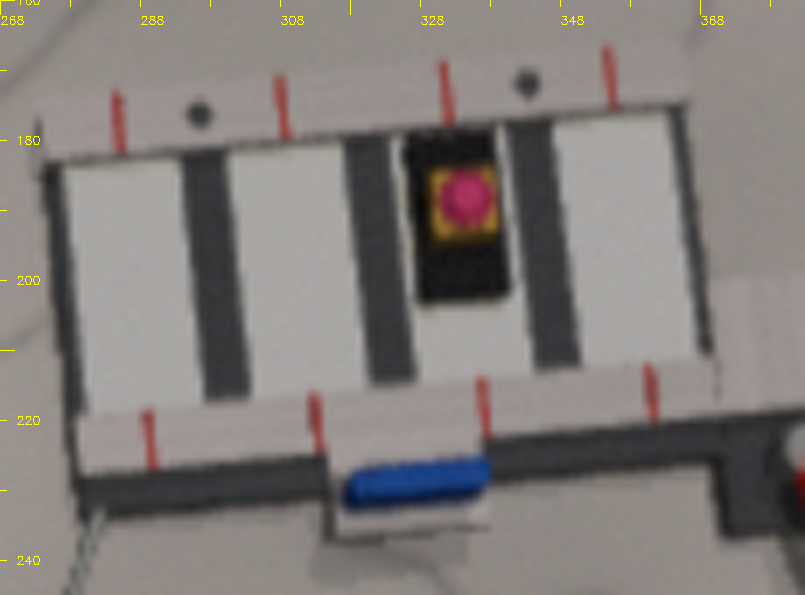

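View pics/c19.png

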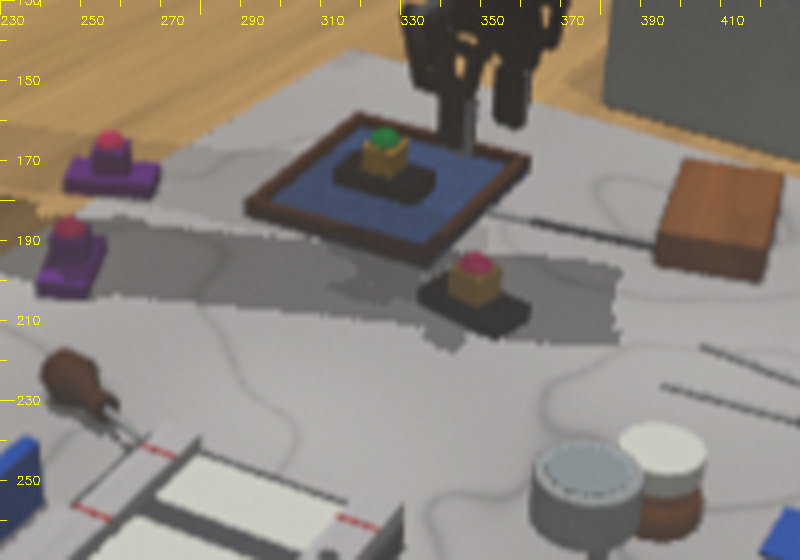

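View pics/c20.png

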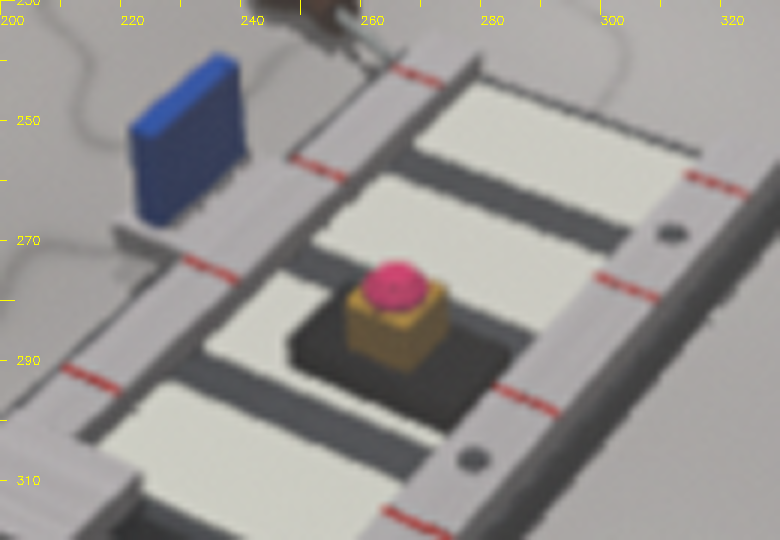

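```bash
cat > sp.py <<'E'
from h import *
def stage(px4,z=.034,k=7,o=(268,160)):
    P=np.array([at("top",(o[0]+(u+.5)/k-.5,o[1]+(v+.5)/k-.5),z)[:2] for u,v in px4])
    t=.1029;d=(P-[.6243,-.1249])*1000;S=np.c_[np.cos(t)*d[:,0]+np.sin(t)*d[:,1],-np.sin(t)*d[:,0]+np.cos(t)*d[:,1]]
    m=(S[0]+S[1]-S[2]-S[3]);print(S.round(1).tolist(),S.mean(0).round(1),"ang",np.degrees(np.arctan2(m[1],m[0])).round(1))
E
python3 - <<'E'
from sp import *
stage([(404,137),(493,130),(510,294),(420,303)])
print("collet");stage([(431,172),(491,168),(497,233),(436,239)],.054)
print("stop lines/fence lines");stage([(122,153),(287,139),(448,124),(612,108)],.032);stage([(148,411),(315,395),(482,379),(648,364)],.032)
E
```

```text
[[29.8, -12.8], [29.4, -46.2], [-33.6, -45.2], [-34.0, -11.7]] [ -2.1 -29. ] ang -0.9
collet
[[10.5, -18.7], [9.9, -40.8], [-14.7, -40.2], [-14.8, -17.7]] [ -2.3 -29.4] ang -1.8
stop lines/fence lines
[[34.0, 92.8], [33.6, 30.7], [33.8, -30.0], [34.2, -91.7]] [33.9  0.5] ang 90.1
[[-64.9, 92.5], [-64.5, 30.5], [-64.2, -31.5], [-64.2, -93.0]] [-64.5  -0.4] ang 90.2
```

```bash
cat > ov.py <<'E'
from sp import *
ST={"top":(.6243,-.1249,.1029),"scene":(.6247,-.1278,.1034)}
def W(n,x,y,z):
    X,Y,t=ST[n];c,s=np.cos(t),np.sin(t);return [X+(c*x-s*y)/1000,Y+(s*x+c*y)/1000,z/1000]
def overlay(n,im,boxes,x0,y0,w,h,k,out):
    c=cv2.resize(im[y0:y0+h,x0:x0+w],None,fx=k,fy=k,interpolation=cv2.INTER_CUBIC)
    for bx,by,ba in boxes:
        for hw,hh,z in((32,17,34),(12,12,54)):
            q=[]
            for sx,sy in((1,1),(1,-1),(-1,-1),(-1,1)):
                a=np.radians(ba);x=bx+sx*hw*np.cos(a)-sy*hh*np.sin(a);y=by+sx*hw*np.sin(a)+sy*hh*np.cos(a)
                p=proj(n,W(n,x,y,z));q.append(((p-[x0,y0]+.5)*k-.5).round())
            cv2.polylines(c,[np.int32(q)],True,(0,255,255),1)
    for yy in(93,31,-31,-93):
        for a,b in(((34,yy),(56,yy)),):
            p=[((proj(n,W(n,*u,32))-[x0,y0]+.5)*k-.5).round().astype(int) for u in(a,b)];cv2.line(c,tuple(p[0]),tuple(p[1]),(255,255,0),1)
    cv2.imwrite(out,c)
E
python3 - <<'E'
from ov import *
t=read_camera("top");s=read_camera("scene");cv2.imwrite("pics/top8.png",t);cv2.imwrite("pics/scene8.png",s)
overlay("top",t,[(-2.1,-29.3,-1)],300,165,70,60,9,"pics/o1.png")
overlay("scene",s,[(-2.1,-29.3,-1)],230,255,75,60,9,"pics/o2.png")
E
```

```text
(no output)
```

View pics/o1.png

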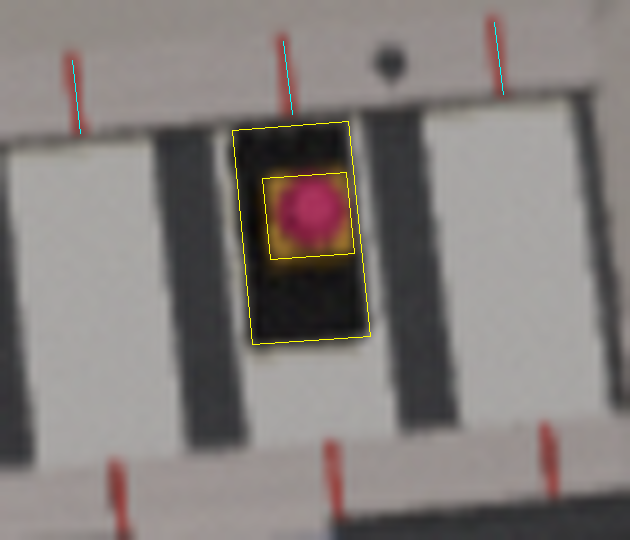

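View pics/o2.png

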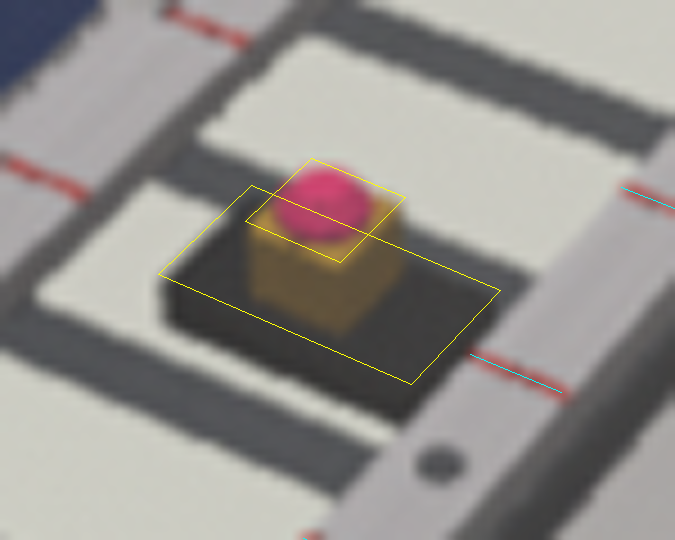

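step_arm(newtons=40, series=[{"travel": [1,0,-40],"turn": 0,"fingers": 50},{"travel": [1,0,-80],"turn": 0,"fingers": 50},{"travel": [1,0,-98],"turn": 0,"fingers": 50},{"travel": [1,0,-98],"turn": 0,"fingers": 50},{"travel": [1,0,-98],"turn": 0,"fingers": 50}])

```text
time: 23.98
tcp_pos: [0.5785, 0.2219, 0.0211]
ee_rot: [[-0.989, 0.003, -0.146], [0.146, 0.001, -0.989], [-0.002, -1.0, -0.001]]
force: [0.4, -0.2, 0.4]
grip_width: 0.0428
```

step_arm(series=[{"travel": [0,0,0],"turn": 0,"fingers": 10},{"travel": [0,0,0],"turn": 0,"fingers": 10},{"travel": [0,0,0],"turn": 0,"fingers": 10},{"travel": [0,0,0],"turn": 0,"fingers": 10},{"travel": [0,0,0],"turn": 0,"fingers": 10}])

```text
time: 24.6
tcp_pos: [0.5784, 0.2222, 0.0212]
ee_rot: [[-0.989, 0.003, -0.146], [0.146, 0.001, -0.989], [-0.003, -1.0, -0.002]]
force: [-0.9, -0.4, 5.7]
grip_width: 0.0228
```

```bash
python3 st.py scene 300 140 100 80 7 pics/c21.png
```

```text
24.6 [0.5784 0.2222 0.0212] -98.37 [-0.9 -0.4  5.7] 0.022807914665078487
```

View pics/c21.png

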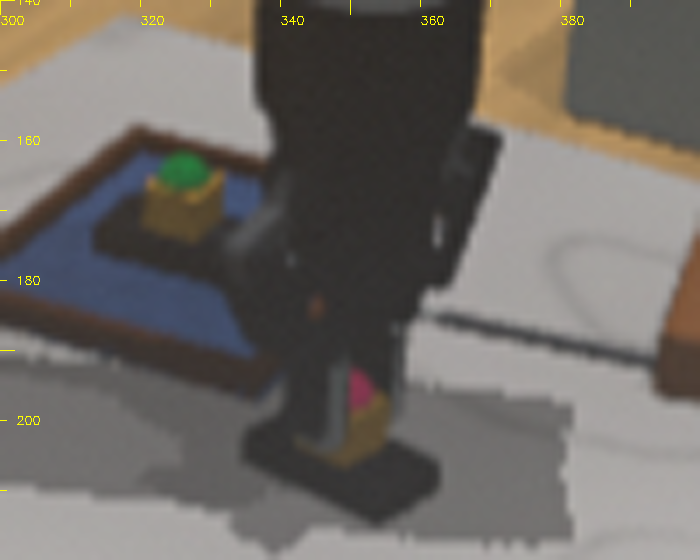

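step_arm(newtons=60, series=[{"travel": [0,0,15],"turn": 0,"fingers": 10},{"travel": [0,0,50],"turn": 0,"fingers": 10},{"travel": [0,0,90],"turn": 0,"fingers": 10},{"travel": [3,-30,95],"turn": 4,"fingers": 10},{"travel": [8,-65,95],"turn": 8,"fingers": 10},{"travel": [13,-105,95],"turn": 12,"fingers": 10},{"travel": [18,-145,95],"turn": 14.3,"fingers": 10},{"travel": [24,-185,95],"turn": 14.3,"fingers": 10},{"travel": [30,-225,95],"turn": 14.3,"fingers": 10},{"travel": [35,-256,95],"turn": 14.3,"fingers": 10},{"travel": [35,-256,60],"turn": 14.3,"fingers": 10},{"travel": [35,-256,38],"turn": 14.3,"fingers": 10},{"travel": [35,-256,38],"turn": 14.3,"fingers": 10},{"travel": [35,-256,38],"turn": 14.3,"fingers": 10},{"travel": [35,-256,38],"turn": 14.3,"fingers": 10}])

```text
time: 26.52
tcp_pos: [0.6132, -0.0343, 0.0589]
ee_rot: [[-0.995, 0.003, 0.104], [-0.104, -0.0, -0.995], [-0.002, -1.0, 0.0]]
force: [-0.1, -0.0, -0.5]
grip_width: 0.0224
```

```bash
python3 st.py scene 220 180 130 100 6 pics/c22.png
```

```text
26.525 [ 0.6132 -0.0343  0.0589] -84.06 [-0.1 -0.  -0.5] 0.022434753121454723
```

View pics/c22.png

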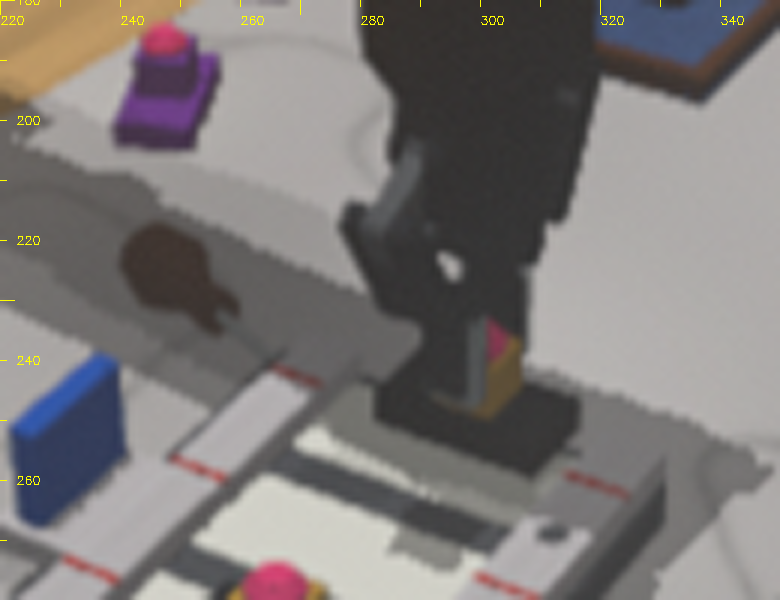

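step_arm(series=[{"travel": [0,0,-8],"turn": 0,"fingers": 10},{"travel": [0,0,-14],"turn": 0,"fingers": 10},{"travel": [0,0,-17],"turn": 0,"fingers": 10},{"travel": [0,0,-17],"turn": 0,"fingers": 10},{"travel": [0,0,-17],"turn": 0,"fingers": 10}])

```text
time: 27.2
tcp_pos: [0.6119, -0.0344, 0.0413]
ee_rot: [[-0.995, -0.0, 0.103], [-0.103, 0.0, -0.995], [0.0, -1.0, -0.0]]
force: [-7.2, 0.2, 11.4]
grip_width: 0.0225
```

```bash
python3 st.py scene 220 180 130 100 6 pics/c23.png
```

```text
27.2 [ 0.6119 -0.0344  0.0413] -84.07 [-7.2  0.2 11.4] 0.022516279984155754
```

View pics/c23.png

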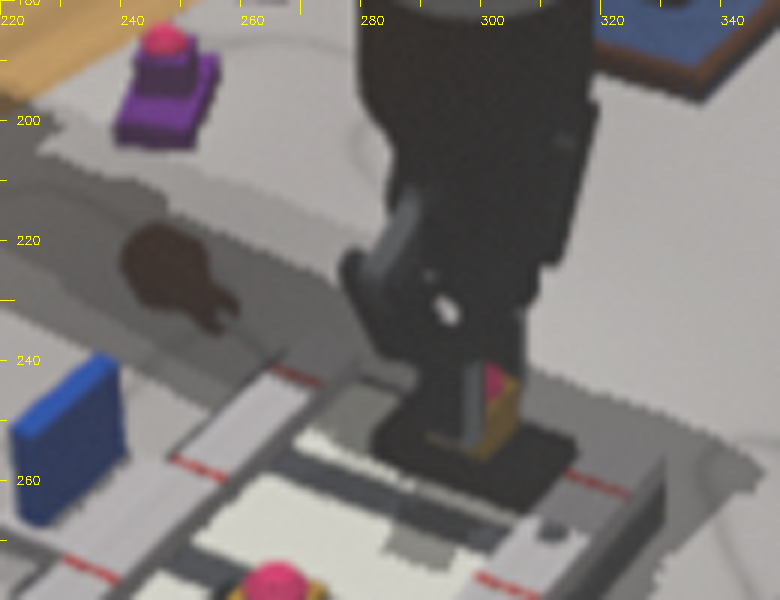

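step_arm(series=[{"travel": [0,0,1],"turn": 0,"fingers": 40},{"travel": [0,0,1],"turn": 0,"fingers": 50},{"travel": [0,0,1],"turn": 0,"fingers": 50},{"travel": [0,0,30],"turn": 0,"fingers": 50},{"travel": [0,0,80],"turn": 0,"fingers": 50},{"travel": [-20,40,110],"turn": 0,"fingers": 50},{"travel": [-50,80,120],"turn": 0,"fingers": 50},{"travel": [-85,120,120],"turn": 0,"fingers": 50},{"travel": [-110,160,120],"turn": 0,"fingers": 50},{"travel": [-120,200,120],"turn": 0,"fingers": 50},{"travel": [-120,200,120],"turn": 0,"fingers": 50}])

```text
time: 28.62
tcp_pos: [0.4907, 0.1698, 0.1605]
ee_rot: [[-0.994, 0.0, 0.11], [-0.11, 0.002, -0.994], [-0.0, -1.0, -0.002]]
force: [-0.4, -0.4, 0.2]
grip_width: 0.0431
```

```bash
python3 - <<'E'
from ov import *
t=read_camera("top");s=read_camera("scene");cv2.imwrite("pics/top9.png",t);cv2.imwrite("pics/scene9.png",s)
crop(t,268,160,115,85,7,"pics/c24.png")
crop(s,210,220,130,100,6,"pics/c25.png")
E
```

```text
(no output)
```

View pics/c24.png

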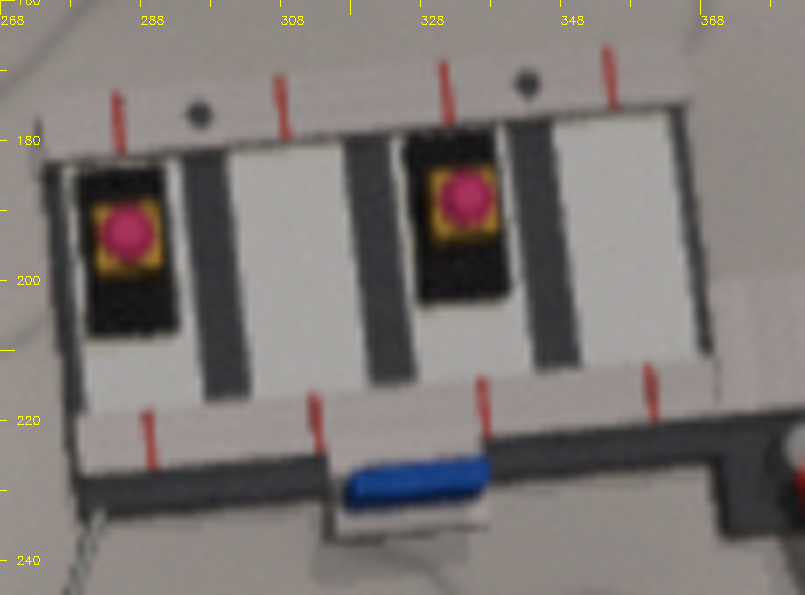

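View pics/c25.png

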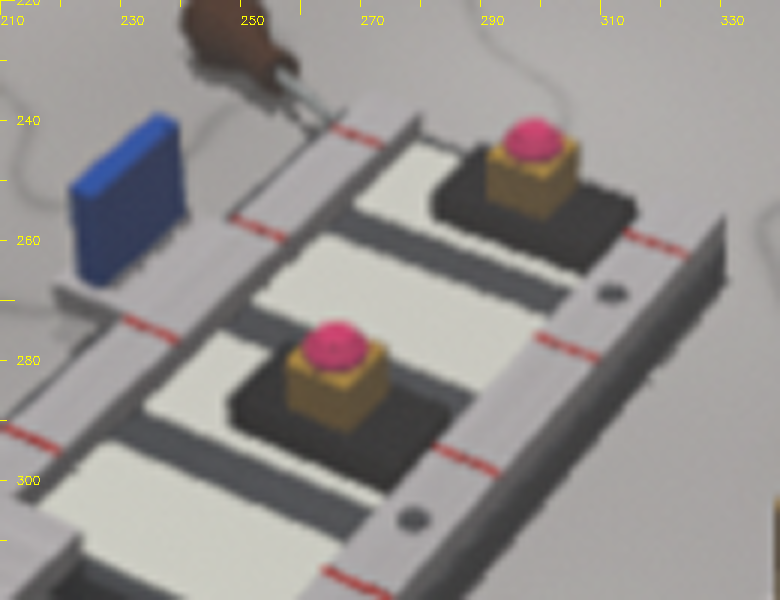

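View pics/top9.png

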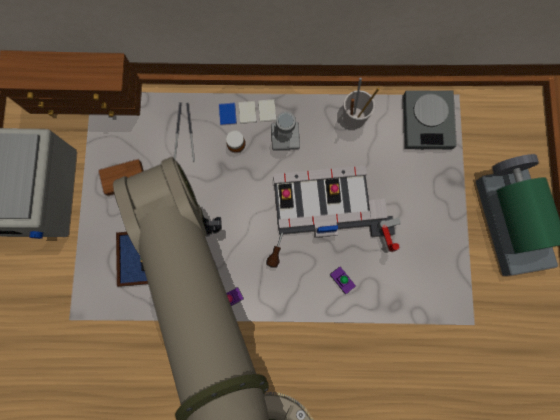

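```bash
python3 - <<'E'
from ov import *
stage([(78,173),(163,165),(179,329),(89,337)])
stage([(93,205),(157,199),(163,266),(98,273)],.054)
t=cv2.imread("pics/top9.png");s=cv2.imread("pics/scene9.png")
overlay("top",t,[(-2.1,-29.3,-1),(-3,93,0)],265,165,90,60,9,"pics/o3.png")
overlay("scene",s,[(-2.1,-29.3,-1),(-3,93,0)],240,230,80,70,9,"pics/o4.png")
E
```

```text
[[27.3, 110.0], [27.4, 78.1], [-35.5, 78.2], [-35.5, 111.7]] [-4.1 94.5] ang -0.8
[[9.5, 106.0], [9.6, 82.4], [-15.7, 82.6], [-16.1, 106.6]] [-3.2 94.4] ang -0.8
```

View pics/o3.png

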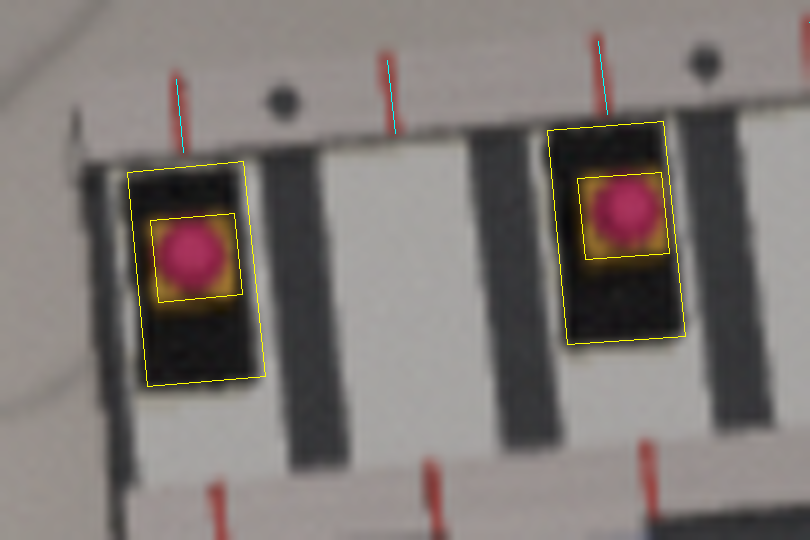

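View pics/o4.png

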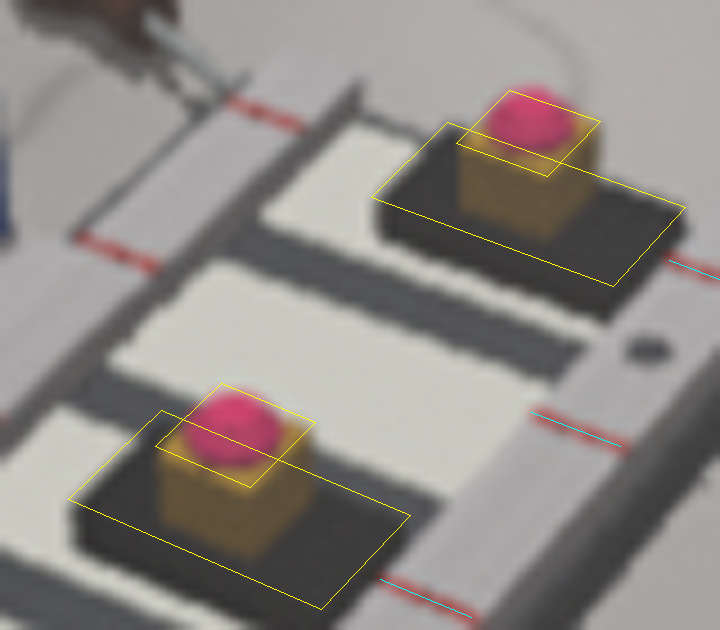

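```bash
cat > prof.py <<'E'
from ov import *
def rect(im,n,z,xs,ys):
    mp=np.array([[proj(n,W(n,x,y,z)) for y in ys] for x in xs],np.float32)
    return cv2.remap(cv2.cvtColor(im,cv2.COLOR_BGR2GRAY),mp[...,0],mp[...,1],cv2.INTER_CUBIC).astype(float)
def edges(p,ys):
    # all midlevel crossings with gradient
    lo,hi=p.min(),p.max();m=(lo+hi)/2;o=[]
    for i in range(len(p)-1):
        if (p[i]-m)*(p[i+1]-m)<0: o.append(round(float(ys[i]+(m-p[i])/(p[i+1]-p[i])*(ys[i+1]-ys[i])),2))
    return o
def gaps(im,yc,n="top"):
    ys=np.arange(yc-28,yc+28,.25)
    for x0,x1 in((-31,-12),(-10,10),(10,26),(-28,26)):
        R=rect(im,n,20,np.arange(x0,x1,1.),ys);R34=rect(im,n,34,np.arange(x0,x1,1.),ys)
        print((x0,x1),"z20",[round(e-yc,2) for e in edges(R.mean(0),ys)],"z34",[round(e-yc,2) for e in edges(R34.mean(0),ys)])
E
python3 - <<'E'
from prof import *
t=cv2.imread("pics/top9.png")
for yc in(93,-31): print(yc);gaps(t,yc)
print("empty 31, -93");gaps(t,31);gaps(t,-93)
E
```

```text
93
(-31, -12) z20 [-22.92, -15.79, 18.93, 23.05] z34 [-22.25, -15.1, 18.88, 23.3]
(-10, 10) z20 [-22.52, -15.85, 18.7, 22.77] z34 [-21.8, -15.26, -10.13, -7.99, 19.08, 22.98]
(10, 26) z20 [-22.37, -15.86, 19.12, 22.66] z34 [-21.71, -15.23, 19.59, 22.98]
(-28, 26) z20 [-22.61, -15.83, 18.81, 22.86] z34 [-21.88, -15.21, 19.03, 23.07]
-31
(-31, -12) z20 [-22.92, -16.83, 18.44, 23.38] z34 [-20.91, -14.84, 19.91, 25.12]
(-10, 10) z20 [-23.32, -16.8, -13.68, -11.88, 5.41, 7.76, 17.63, 23.56] z34 [-21.15, -14.56, -12.69, -6.62, -4.61, -2.24, 6.38, 9.95, 19.4, 25.18]
(10, 26) z20 [-23.07, -16.92, 17.63, 23.55] z34 [-20.85, -15.06, 19.46, 25.05]
(-28, 26) z20 [-23.2, -16.85, 17.83, 23.57] z34 [-21.0, -14.82, 19.52, 25.15]
empty 31, -93
(-31, -12) z20 [-22.16, 22.36] z34 [-20.7, 23.32]
(-10, 10) z20 [-21.9, 22.16] z34 [-20.47, 23.04]
(10, 26) z20 [-21.64, 22.44] z34 [-20.21, 23.38]
(-28, 26) z20 [-21.93, 22.32] z34 [-20.46, 23.25]
(-31, -12) z20 [-21.91, 22.51] z34 [-25.86, -18.91, 24.76]
(-10, 10) z20 [-21.86, 22.58] z34 [-25.64, -18.94, 24.84]
(10, 26) z20 [-21.89, 22.5] z34 [-25.64, -18.82, 24.87]
(-28, 26) z20 [-21.88, 22.53] z34 [-25.69, -18.88, 24.83]
```

step_arm(newtons=30, series=[{"travel": [20,-40,-5],"turn": 0,"fingers": 50},{"travel": [50,-80,-10],"turn": 0,"fingers": 50},{"travel": [80,-120,-15],"turn": 0,"fingers": 50},{"travel": [105,-165,-20],"turn": 0,"fingers": 50},{"travel": [119,-200,-40],"turn": 0,"fingers": 50},{"travel": [119,-200,-70],"turn": 0,"fingers": 50},{"travel": [119,-200,-100],"turn": 0,"fingers": 50},{"travel": [119,-200,-119],"turn": 0,"fingers": 50},{"travel": [119,-200,-119],"turn": 0,"fingers": 50},{"travel": [119,-200,-119],"turn": 0,"fingers": 10},{"travel": [119,-200,-119],"turn": 0,"fingers": 10},{"travel": [119,-200,-119],"turn": 0,"fingers": 10},{"travel": [119,-200,-119],"turn": 0,"fingers": 10}])

```text
time: 30.35
tcp_pos: [0.6121, -0.0344, 0.0427]
ee_rot: [[-0.995, 0.002, 0.103], [-0.103, -0.0, -0.995], [-0.002, -1.0, 0.0]]
force: [-1.3, -0.4, 5.8]
grip_width: 0.0235
```

step_arm(series=[{"travel": [0,0,1.5],"turn": 0,"fingers": 10},{"travel": [2,-0.7,1.5],"turn": 0,"fingers": 10},{"travel": [3.7,-1.4,1.5],"turn": 0,"fingers": 10},{"travel": [3.7,-1.4,1.5],"turn": 0,"fingers": 10},{"travel": [3.7,-1.4,0],"turn": 0,"fingers": 10},{"travel": [3.7,-1.4,0],"turn": 0,"fingers": 10}])

```text
time: 31.1
tcp_pos: [0.6151, -0.0357, 0.0426]
ee_rot: [[-0.995, 0.001, 0.103], [-0.103, 0.0, -0.995], [-0.001, -1.0, 0.0]]
force: [-6.5, -0.4, 12.2]
grip_width: 0.023
```

step_arm(series=[{"travel": [0,0,0.5],"turn": 0,"fingers": 50},{"travel": [0,0,0.5],"turn": 0,"fingers": 50},{"travel": [0,0,0.5],"turn": 0,"fingers": 50},{"travel": [0,0,30],"turn": 0,"fingers": 50},{"travel": [0,0,60],"turn": 0,"fingers": 50},{"travel": [3,-40,65],"turn": 0,"fingers": 50},{"travel": [5,-85,65],"turn": 0,"fingers": 50},{"travel": [7.5,-122.5,60],"turn": 0,"fingers": 50},{"travel": [7.5,-122.5,40],"turn": 0,"fingers": 50},{"travel": [7.5,-122.5,15],"turn": 0,"fingers": 50},{"travel": [7.5,-122.5,0.5],"turn": 0,"fingers": 50},{"travel": [7.5,-122.5,0.5],"turn": 0,"fingers": 50},{"travel": [7.5,-122.5,0.5],"turn": 0,"fingers": 10},{"travel": [7.5,-122.5,0.5],"turn": 0,"fingers": 10},{"travel": [7.5,-122.5,0.5],"turn": 0,"fingers": 10},{"travel": [7.5,-122.5,0.5],"turn": 0,"fingers": 10}])

```text
time: 33.1
tcp_pos: [0.6232, -0.1584, 0.0429]
ee_rot: [[-0.995, 0.002, 0.103], [-0.103, -0.0, -0.995], [-0.002, -1.0, 0.001]]
force: [0.4, -0.2, 5.4]
grip_width: 0.023
```

step_arm(series=[{"travel": [0,0,1.5],"turn": 0,"fingers": 10},{"travel": [1.2,-0.6,1.5],"turn": 0,"fingers": 10},{"travel": [2.4,-1.1,1.5],"turn": 0,"fingers": 10},{"travel": [2.4,-1.1,1.5],"turn": 0,"fingers": 10},{"travel": [2.4,-1.1,0],"turn": 0,"fingers": 10},{"travel": [2.4,-1.1,0],"turn": 0,"fingers": 10},{"travel": [2.4,-1.1,0.5],"turn": 0,"fingers": 50},{"travel": [2.4,-1.1,0.5],"turn": 0,"fingers": 50},{"travel": [2.4,-1.1,0.5],"turn": 0,"fingers": 50},{"travel": [2.4,-1.1,30],"turn": 0,"fingers": 50},{"travel": [2,-1,70],"turn": 0,"fingers": 50},{"travel": [-20,0,100],"turn": 0,"fingers": 50},{"travel": [-60,-50,110],"turn": 5,"fingers": 50},{"travel": [-100,-100,110],"turn": 10,"fingers": 50},{"travel": [-130,-150,110],"turn": 20,"fingers": 50},{"travel": [-160,-200,110],"turn": 25,"fingers": 50},{"travel": [-170,-240,110],"turn": 25,"fingers": 50},{"travel": [-170,-250,110],"turn": 25,"fingers": 50}])

```text
time: 35.35
tcp_pos: [0.4499, -0.412, 0.1517]
ee_rot: [[-0.861, -0.001, 0.509], [-0.509, -0.001, -0.861], [0.001, -1.0, 0.001]]
force: [0.7, 0.3, 0.3]
grip_width: 0.0427
```

```bash
python3 - <<'E'
from prof import *
t=read_camera("top");s=read_camera("scene");cv2.imwrite("pics/top10.png",t);cv2.imwrite("pics/scene10.png",s)
crop(t,268,160,115,85,7,"pics/c26.png")
crop(s,180,220,160,120,5,"pics/c27.png")
for yc in(93,-31): print(yc);gaps(t,yc)
E
```

```text
93
(-31, -12) z20 [-23.0, -16.93, 23.21] z34 [-22.43, -16.33, 17.64, 23.54]
(-10, 10) z20 [-22.62, -17.41, 17.0, 23.01] z34 [-21.79, -16.82, 17.16, 23.07]
(10, 26) z20 [-22.56, -17.33, 17.17, 23.11] z34 [-21.96, -16.7, 17.49, 23.54]
(-28, 26) z20 [-22.77, -17.24, 17.15, 23.15] z34 [-22.04, -16.61, 17.43, 23.37]
-31
(-31, -12) z20 [-22.74, -18.15, 17.37, 23.29] z34 [-20.69, -16.17, 19.15, 25.03]
(-10, 10) z20 [-22.87, -18.27, 17.14, 23.33] z34 [-20.68, -16.14, 18.89, 24.95]
(10, 26) z20 [-22.86, -18.57, 17.0, 23.37] z34 [-20.6, -16.81, 18.49, 24.83]
(-28, 26) z20 [-22.87, -18.36, 17.2, 23.37] z34 [-20.67, -16.35, 18.85, 24.95]
```

View pics/c26.png

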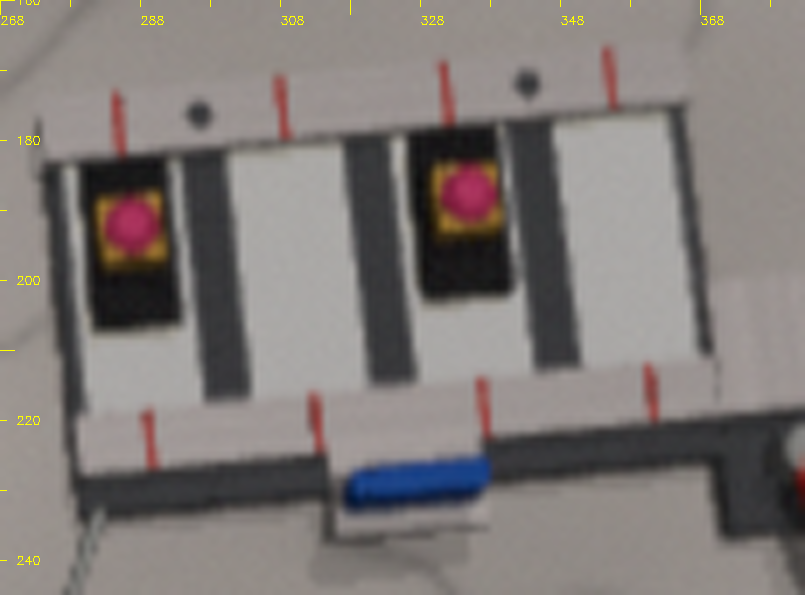

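View pics/c27.png

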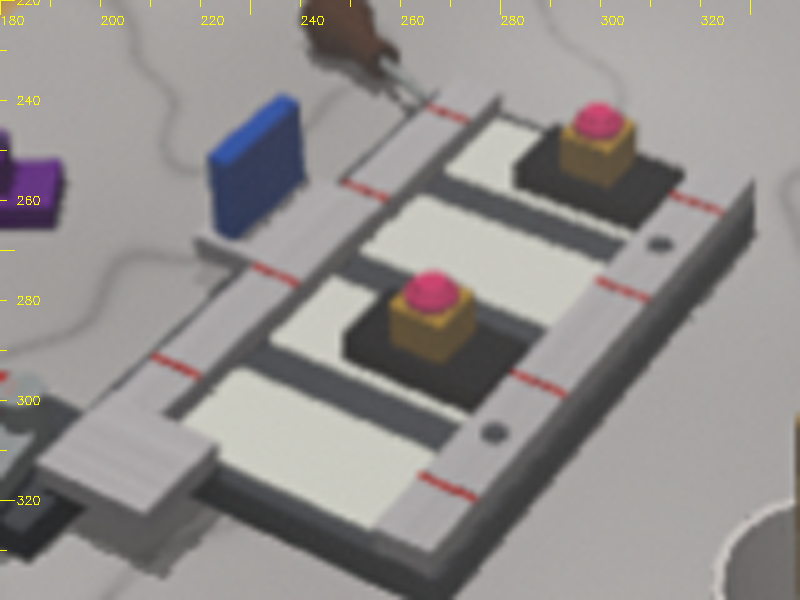

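View pics/top10.png

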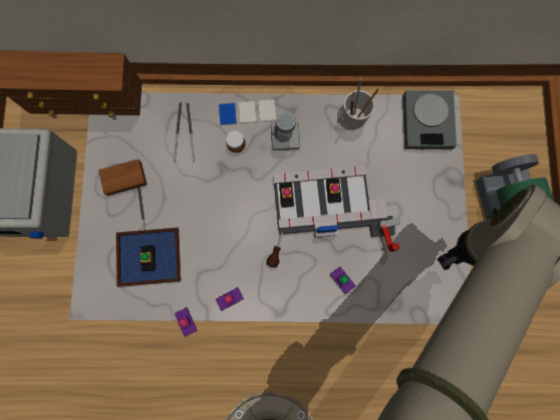

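```bash
cat > profx.py <<'E'
from prof import *
def nearx(t,yc):
    xs=np.arange(-56,-18,.25);ys=np.arange(yc-13,yc+13,1.)
    for nm,a in(("L",ys[ys>yc+3]),("R",ys[ys<yc-3]),("all",ys)):
        p34=rect(t,"top",34,xs,a).mean(1);p20=rect(t,"top",20,xs,a).mean(1)
        print(yc,nm,"near edge z34",edges(p34,xs),"z20",edges(p20,xs))
def farx(t,yc):
    xs=np.arange(14,40,.25);ys=np.arange(yc-13,yc+13,1.)
    p=rect(t,"top",34,xs,ys).mean(1);print("far",edges(p,xs), p[::8].round())
E
python3 - <<'E'
from profx import *
for f in("pics/top9.png","pics/top10.png"):
    t=cv2.imread(f);print(f)
    for yc in(93,-31): nearx(t,yc);farx(t,yc)
xs=np.arange(20,45,.25);print("empty stop edge",edges(rect(t,"top",32,xs,np.arange(20,42,1.)).mean(1),xs))
xs=np.arange(-75,-50,.25);print("empty fence edge z20",edges(rect(t,"top",20,xs,np.arange(20,42,1.)).mean(1),xs),"z32",edges(rect(t,"top",32,xs,np.arange(20,42,1.)).mean(1),xs))
E
```

```text
pics/top9.png
93 L near edge z34 [-37.1] z20 [-34.2]
93 R near edge z34 [-37.25] z20 [-34.44]
93 all near edge z34 [-37.32] z20 [-34.45]
far [28.76] [ 56.  36.  25.  22.  21.  24.  36.  70.  88.  94. 118. 135. 140.]
-31 L near edge z34 [-35.31] z20 [-32.38]
-31 R near edge z34 [-35.5] z20 [-32.89]
-31 all near edge z34 [-35.53] z20 [-32.68]
far [32.44] [ 72.  52.  33.  23.  23.  23.  24.  33.  50.  73. 106. 129. 136.]
pics/top10.png
93 L near edge z34 [-34.54] z20 [-31.61]
93 R near edge z34 [-34.12] z20 [-31.27]
93 all near edge z34 [-34.45] z20 [-31.55]
far [14.91, 32.39] [ 87.  73.  48.  29.  23.  24.  23.  23.  37.  74. 117. 138. 143.]
-31 L near edge z34 [-34.11] z20 [-31.28]
-31 R near edge z34 [-34.12] z20 [-31.13]
-31 all near edge z34 [-34.01] z20 [-31.11]
far [14.96, 32.9] [ 85.  74.  51.  31.  24.  23.  22.  23.  32.  62. 105. 131. 140.]
empty stop edge [29.77, 36.81]
empty fence edge z20 [-61.96] z32 [-64.14]
```

step_arm(series=[{"travel": [10,30,0],"turn": 10,"fingers": 50},{"travel": [20,70,0],"turn": 20,"fingers": 50},{"travel": [30,110,0],"turn": 30,"fingers": 50},{"travel": [40,155,0],"turn": 40,"fingers": 50},{"travel": [50,200,0],"turn": 50,"fingers": 50},{"travel": [60,240,0],"turn": 60,"fingers": 50},{"travel": [70,274,-20],"turn": 65,"fingers": 50},{"travel": [70,274,-40],"turn": 65,"fingers": 50},{"travel": [70,274,-40],"turn": 65,"fingers": 50},{"travel": [70,274,-40],"turn": 65,"fingers": 50}])

```text
time: 36.7
tcp_pos: [0.5227, -0.1338, 0.1125]
ee_rot: [[0.104, 0.001, 0.995], [-0.995, -0.0, 0.104], [0.0, -1.0, 0.001]]
force: [0.2, -0.7, -0.2]
grip_width: 0.0428
```

```bash
python3 st.py scene 180 190 160 120 5 pics/c28.png
```

```text
36.7 [ 0.5227 -0.1338  0.1125] 5.97 [ 0.2 -0.7 -0.2] 0.042756549156624864
```

View pics/c28.png

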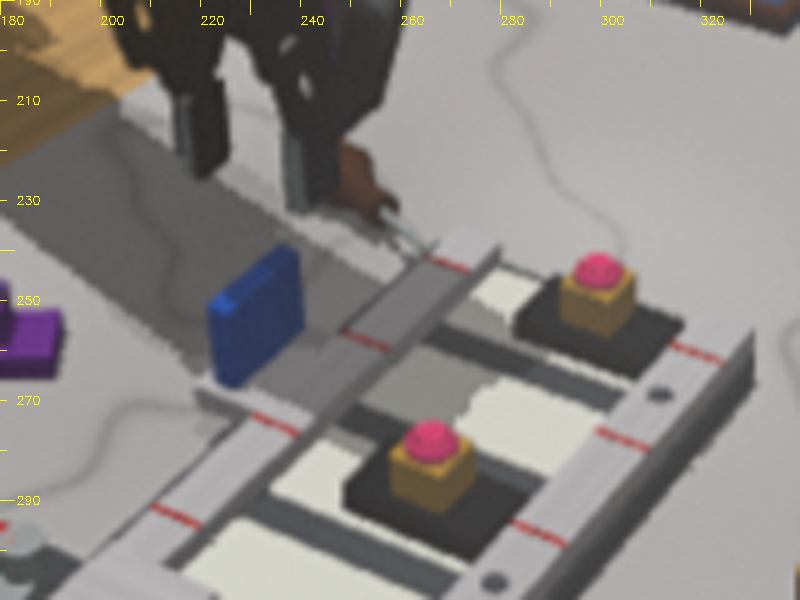

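step_arm(newtons=40, series=[{"travel": [-2,-3,-35],"turn": 0,"fingers": 50},{"travel": [-2,-3,-60],"turn": 0,"fingers": 50},{"travel": [-2,-3,-66],"turn": 0,"fingers": 50},{"travel": [-2,-3,-66],"turn": 0,"fingers": 50},{"travel": [-2,-3,-66],"turn": 0,"fingers": 0},{"travel": [-2,-3,-66],"turn": 0,"fingers": 0},{"travel": [-2,-3,-66],"turn": 0,"fingers": 0},{"travel": [-2,-3,-66],"turn": 0,"fingers": 0}])

```text
time: 37.75
tcp_pos: [0.5212, -0.1375, 0.047]
ee_rot: [[0.103, 0.002, 0.995], [-0.995, -0.001, 0.103], [0.001, -1.0, 0.002]]
force: [-1.8, 0.2, 5.2]
grip_width: 0.0111
```

step_arm(series=[{"travel": [5,0.5,0],"turn": 0,"fingers": 0},{"travel": [10,1,0],"turn": 0,"fingers": 0},{"travel": [14,1.5,0],"turn": 0,"fingers": 0},{"travel": [18,2,0],"turn": 0,"fingers": 0},{"travel": [22,2.3,0],"turn": 0,"fingers": 0},{"travel": [25,2.6,0],"turn": 0,"fingers": 0},{"travel": [27,2.8,0],"turn": 0,"fingers": 0},{"travel": [29,3,0],"turn": 0,"fingers": 0},{"travel": [31,3.1,0],"turn": 0,"fingers": 0},{"travel": [31.5,3.2,0],"turn": 0,"fingers": 0},{"travel": [31.5,3.2,0],"turn": 0,"fingers": 0},{"travel": [31.5,3.2,0],"turn": 0,"fingers": 0}])

```text
time: 39.25
tcp_pos: [0.5501, -0.1344, 0.047]
ee_rot: [[0.103, -0.003, 0.995], [-0.995, -0.001, 0.103], [0.0, -1.0, -0.003]]
force: [-13.9, 1.1, 16.9]
grip_width: 0.0112
```

step_arm(series=[{"travel": [0,0,0],"turn": 0,"fingers": 50},{"travel": [0,0,0],"turn": 0,"fingers": 50},{"travel": [0,0,0],"turn": 0,"fingers": 50},{"travel": [0,0,40],"turn": 0,"fingers": 50},{"travel": [0,0,80],"turn": 0,"fingers": 50},{"travel": [-15,-30,95],"turn": -10,"fingers": 50},{"travel": [-30,-60,95],"turn": -20,"fingers": 50},{"travel": [-45,-90,95],"turn": -30,"fingers": 50},{"travel": [-60,-120,95],"turn": -40,"fingers": 50},{"travel": [-70,-150,95],"turn": -50,"fingers": 50},{"travel": [-76,-166,85],"turn": -60,"fingers": 50},{"travel": [-76,-166,75],"turn": -70,"fingers": 50},{"travel": [-76,-166,65],"turn": -80,"fingers": 50},{"travel": [-76,-166,65],"turn": -80,"fingers": 50},{"travel": [-76,-166,65],"turn": -80,"fingers": 50}])

```text
time: 41.12
tcp_pos: [0.4762, -0.3, 0.1111]
ee_rot: [[-0.96, 0.0, 0.279], [-0.279, -0.0, -0.96], [-0.0, -1.0, 0.0]]
force: [0.1, -0.3, 0.7]
grip_width: 0.0426
```

```bash
python3 st.py scene 130 210 200 130 4 pics/c29.png;  python3 st.py top 265 160 150 100 5 pics/c30.png
```

```text
41.125 [ 0.4762 -0.3     0.1111] -73.83 [ 0.1 -0.3  0.7] 0.04260312553683226
41.175 [ 0.4763 -0.3001  0.1113] -73.86 [-0.2 -0.3  0.3] 0.04242836640720818
```

View pics/c29.png

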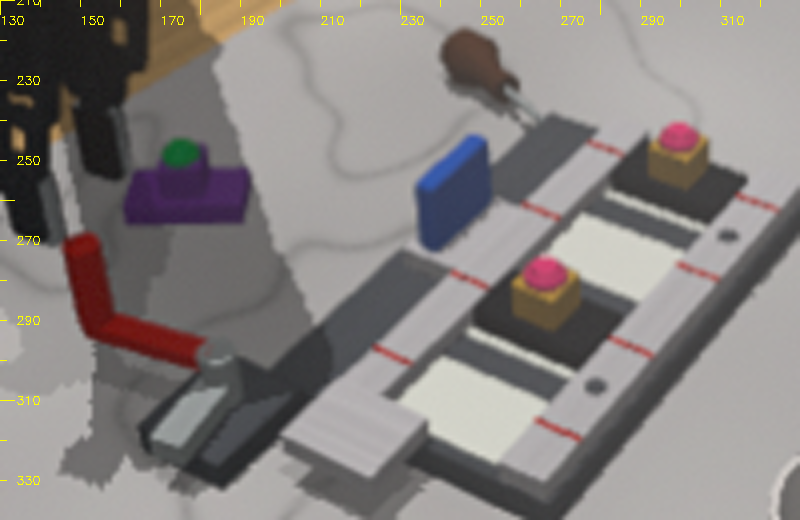

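View pics/c30.png

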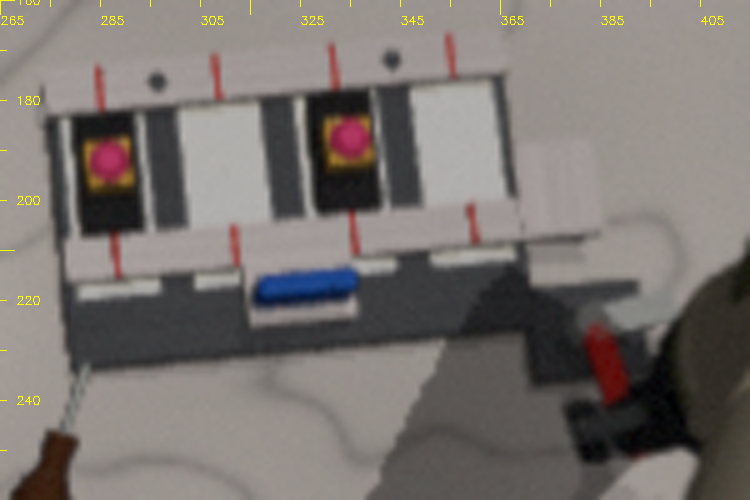

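step_arm(newtons=25, series=[{"travel": [-1,0,-30],"turn": 0,"fingers": 50},{"travel": [-1,0,-51],"turn": 0,"fingers": 50},{"travel": [-1,0,-51],"turn": 0,"fingers": 50},{"travel": [-1,0,-51],"turn": 0,"fingers": 10},{"travel": [-1,0,-51],"turn": 0,"fingers": 10},{"travel": [-1,0,-51],"turn": 0,"fingers": 10},{"travel": [-1,0,-51],"turn": 0,"fingers": 10}])

```text
time: 42.1
tcp_pos: [0.4756, -0.3006, 0.0611]
ee_rot: [[-0.962, 0.002, 0.275], [-0.275, -0.001, -0.962], [-0.002, -1.0, 0.002]]
force: [-0.8, 0.0, 5.8]
grip_width: 0.0172
```

step_arm(series=[{"travel": [4,-10.5,0],"turn": 10,"fingers": 10},{"travel": [10,-20.5,0],"turn": 20,"fingers": 10},{"travel": [17,-29,0],"turn": 30,"fingers": 10},{"travel": [26,-36,0],"turn": 40,"fingers": 10},{"travel": [36,-42,0],"turn": 50,"fingers": 10},{"travel": [46.5,-45.5,0],"turn": 60,"fingers": 10},{"travel": [58,-47,0],"turn": 70,"fingers": 10},{"travel": [69,-47,0],"turn": 80,"fingers": 10},{"travel": [71,-46.5,0],"turn": 80,"fingers": 10},{"travel": [71,-46.5,0],"turn": 80,"fingers": 10},{"travel": [71,-46.5,0],"turn": 80,"fingers": 10}])

```text
time: 43.48
tcp_pos: [0.5438, -0.3464, 0.0609]
ee_rot: [[0.103, -0.004, 0.995], [-0.995, 0.001, 0.103], [-0.001, -1.0, -0.004]]
force: [-12.3, 4.8, 14.8]
grip_width: 0.0169
```

step_arm(series=[{"travel": [-0.5,0,0],"turn": 0,"fingers": 50},{"travel": [-0.5,0,0],"turn": 0,"fingers": 50},{"travel": [-0.5,0,0],"turn": 0,"fingers": 50},{"travel": [-0.5,0,40],"turn": 0,"fingers": 50},{"travel": [-0.5,0,80],"turn": 0,"fingers": 50},{"travel": [-30,-20,120],"turn": -10,"fingers": 50},{"travel": [-70,-60,150],"turn": -20,"fingers": 50},{"travel": [-110,-100,150],"turn": -30,"fingers": 50},{"travel": [-150,-140,150],"turn": -40,"fingers": 50},{"travel": [-190,-170,150],"turn": -50,"fingers": 50},{"travel": [-200,-180,150],"turn": -50,"fingers": 50},{"travel": [-200,-180,150],"turn": -50,"fingers": 50}])

```text
time: 44.98
tcp_pos: [0.3453, -0.5271, 0.2096]
ee_rot: [[-0.696, -0.0, 0.718], [-0.718, 0.0, -0.696], [-0.0, -1.0, -0.0]]
force: [0.1, 1.1, 0.1]
grip_width: 0.0426
```

```bash
python3 - <<'E'
from profx import *
t=read_camera("top");s=read_camera("scene");cv2.imwrite("pics/top11.png",t);cv2.imwrite("pics/scene11.png",s)
crop(t,265,160,160,100,5,"pics/c31.png");crop(s,130,220,200,130,4,"pics/c32.png")
for yc in(93,-31): print(yc);gaps(t,yc)
E
```

```text
93
(-31, -12) z20 [-23.2, -16.9, 17.26, 23.42] z34 [-22.43, -16.33, 17.66, 23.56]
(-10, 10) z20 [-22.62, -17.45, 17.0, 22.97] z34 [-21.78, -16.84, 17.16, 23.03]
(10, 26) z20 [-22.58, -17.38, 17.18, 23.1] z34 [-21.98, -16.73, 17.5, 23.53]
(-28, 26) z20 [-22.78, -17.26, 17.17, 23.14] z34 [-22.04, -16.63, 17.43, 23.35]
-31
(-31, -12) z20 [-22.96, -18.19, 17.4, 23.38] z34 [-20.71, -16.19, 19.19, 25.0]
(-10, 10) z20 [-22.86, -18.28, 17.18, 23.28] z34 [-20.67, -16.14, 18.93, 24.9]
(10, 26) z20 [-22.81, -18.55, 17.01, 23.33] z34 [-20.55, -16.8, 18.49, 24.83]
(-28, 26) z20 [-22.85, -18.37, 17.24, 23.33] z34 [-20.64, -16.35, 18.88, 24.91]
```

View pics/c31.png

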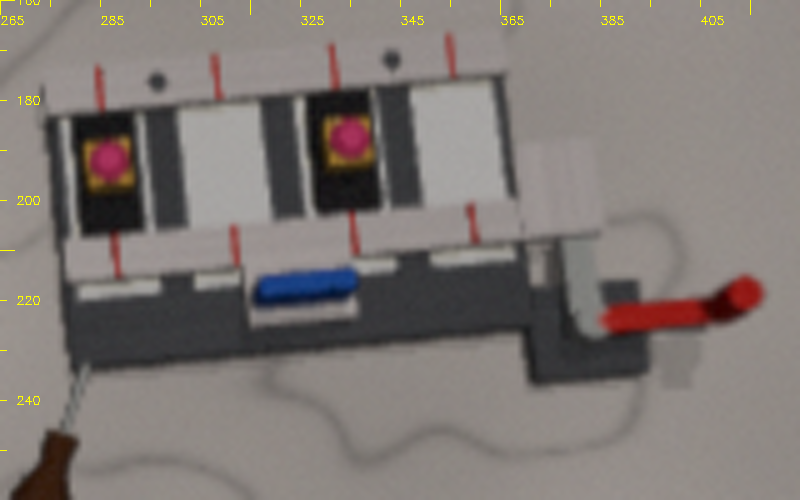

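View pics/c32.png

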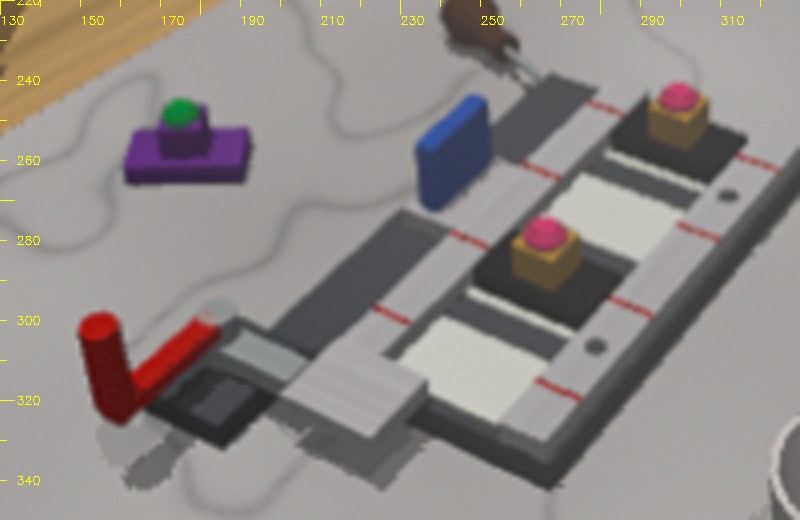

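View pics/top11.png

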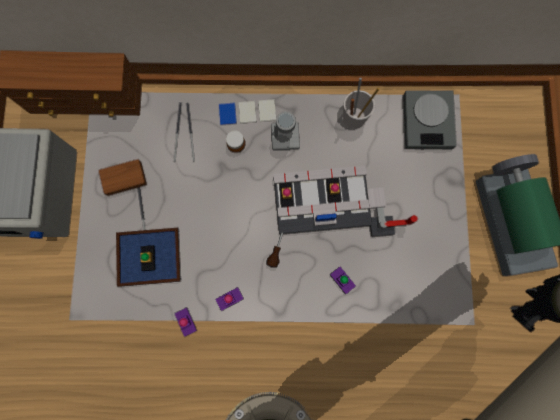

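View pics/scene11.png

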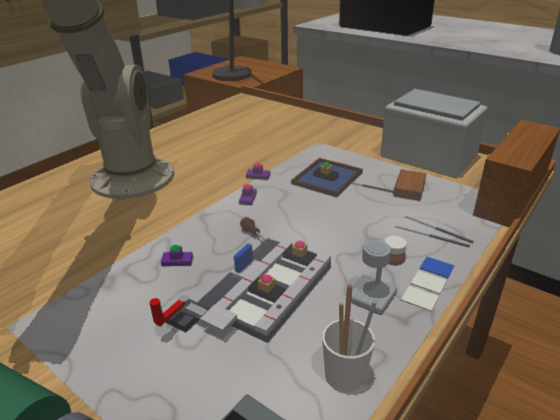

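```bash
python3 -c "
from rig import workorder
print(workorder.sign_off())"
```

```text
the job is handed in; nothing more can be done
None
```

The job is done and handed in at about 45 s. No verdict was reported.

**What I did**
- I flipped the lever free, drew the fence back 30 mm and set the green-stone mount flat in the tray.
- Only two pink mounts were present. I put them on marks 1 and 3, pushed the fence home and flipped the lever back to locked.
- Both pinks were first set down about 1.5 mm off in y and 2–3.5 mm off in x, so I regripped and corrected each before closing.

**Last checks, from the pictures**
- **Mounts, y:** after locking, both pinks were within about 0.3 mm of their marks in y. They looked square to within about 1°.
- **Mounts, x:** they were at about +0.5 and +0.9 mm. I measured that before closing and did not repeat it; the mounts show no shift in the later pictures.
- **Fence and lever:** the fence and handle were in their starting home position. The lever matched its starting locked place, with the knob within about 1 mm.
- **Other things:** the loupe, the jar and the purple look-alikes were unmoved.

**What went wrong or disagreed**
- **Stop contact:** on its first set-down the mark 3 mount touched the fixed stop, with about 34 N at the wrist. It tilted a few degrees in the grip, so I lifted it, shifted it and set it down flat.
- **Stage y position:** the two cameras disagreed by about 3 mm on the stage's y position. I centred the mounts relative to the white pads in the top camera picture instead.
- **Fence gap:** at home the fence leaves 68 mm for 64 mm mounts, so it encloses them without pressing on them.

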